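# Rake the filler lumps off the drying rack

## Task

Take the hand rake from its rest and use it to pull all five lumps of hardened filler out from under the wire grid, over the deck's front edge and into the scrap tray; do not touch the lumps with the gripper. Then stand the rake back in its rest as it was and let go. Leave the cup on the deck and all the other things on the bench where they are.

Things in the scene. Friction and masses are not known exactly. Their poses are not given: they have to be found in the camera images.
- deck_edge (a point): middle of the open front edge of a fixed steel drying rack's raised deck, on its surface, 80 mm above the bench; x into the rack (away from the robot), y along the edge, z up. The deck is 170 mm deep and 410 mm wide between side rims 15 mm high (18 mm at its far end); posts stand outside the side rims; a wire grid covers its rear part 300 mm above it
- grid_front (a point): middle of the front bar (8 mm thick, along y) of the rack's wire grid: 44 mm in from the deck's front edge and 380 mm above the bench. The grid (wires 40 mm apart) covers everything from here to the deck's far end, so a gripper cannot come down there. Axes as the rack's
- tray_in (a point): centre of the inner floor of the aluminium scrap tray, open above, fixed to the rack in front of and below the deck edge: 61.5 mm in front of that edge, 4 mm above the bench; inside 114 mm (x) by 414 mm (y), rim 55 mm above the bench, 25 mm below the deck. Axes as the rack's
- rake_grip (a point): centre of the loose hand rake's wooden grip: 24 mm wide between flat sides facing +y and -y, 20 mm thick, 54 mm long, along a 12 mm rod that leans 30 degrees: it rises from the blade along (-0.5, 0, 0.866). This point is (-102, 0, 213) mm from rake_edge. Axes: blade upright = z up; x away from the handle side, y along the blade. Rake 160 g; starts standing in its rest, handle towards the robot
- rake_edge (a point): middle of the lower edge of the rake's upright aluminium blade, axes as rake_grip. Blade 100 mm wide (y), 40 mm high, 6 mm thick; the rod starts 35 mm up its middle. Its ends are turned to the handle side (-x) as ears 30 mm high reaching 20 mm from this point, 90 mm clear between them, so it gathers lumps when pulled towards -x
- rest_home (a point): where the rake's grip centre is when the rake stands in its rest; axes as the rake's there, lower blade edge at (102, 0, -213) mm from here. Rest: fixed wooden block 60 mm high; the blade stands on it 5 mm short of a 12 mm ledge beyond it, the rod lies on a cross bar between two horns (28 mm clear, tops 200 mm above the bench). The rake goes in and out straight up and down, 150 mm to clear
- cup_rim (a point): small open steel cup, 44 mm across, 60 mm high, standing on the deck under the grid between two groups of lumps (nearest lump centres 70 mm or more from its axis along y); the point is the centre of its mouth
- tin: closed paint tin with a paper band, 98 mm across, 120 mm high, on the bench on the side of the rack away from the rest; origin at the centre of its underside
- tape: cardboard tape core lying flat, 90 mm across, 25 mm high; origin at the centre of its underside
- driver: screwdriver with a black handle lying on the bench; origin on its underside; x from handle to tip
- sander: cork sanding block 120 x 65 x 30 mm; origin at the centre of its underside
- jar: amber glass jar 56 mm across, 75 mm high; origin at the centre of its underside
- lump1_mid (a point): lump of cured, off-white body filler, block 28 x 22 x 18 mm high; the point is its centre, half-way up; z up. It starts flat on the rack's deck; the lumps' places are swapped at random
- lump2_mid (a point): lump of cured, off-white body filler, block 24 x 24 x 20 mm high; the point is its centre, half-way up; z up. It starts flat on the rack's deck; the lumps' places are swapped at random
- lump3_mid (a point): lump of cured, off-white body filler, block 30 x 20 x 16 mm high; the point is its centre, half-way up; z up. It starts flat on the rack's deck; the lumps' places are swapped at random
- lump4_mid (a point): lump of cured, off-white body filler, block 26 x 24 x 18 mm high; the point is its centre, half-way up; z up. It starts flat on the rack's deck; the lumps' places are swapped at random
- lump5_mid (a point): lump of cured, off-white body filler, six-sided chunk 28 mm across, 18 mm high; the point is its centre, half-way up; z up. It starts flat on the rack's deck; the lumps' places are swapped at random
Things that resemble listed ones, but are neither listed nor needed, are in the scene too. What is shaped like the part that bears rest_home but turquoise or yellow is not meant.

How it is judged:
By the outcome, as a careful person would: the job done as asked, in the order asked, and still so for the second after the job is handed in, with the robot touching nothing.
It also fails if it takes over 67 s, if anything falls off the work surface, if the arm or the gripper's body presses on something with over 40 N, if the wrist force passes 120 N, or if a joint passes its speed limit or range.

## Robot

A 6-joint arm with a two-finger parallel gripper is mounted at the origin on the work surface. World frame = base frame: x ahead of the robot, y to its left, z up, the work surface at z = 0. Lengths are in m, angles in rad, forces in N, time in s.
With the tool pointing down it reaches from about 0.35 to 0.975 m from the base axis. Payload 4.9 kg.
Tool frame: the origin (TCP) lies midway between the tips of the shut fingers; the grasp point (between the pads) lies 19 mm behind it; z points along the fingers, x is the direction in which the jaws open and shut, and the axes are right-handed (so a half turn about z gives the same grasp; the last joint's range is limited). The gripper opens to 85 mm and grips with 20 to 120 N. Pads are 22 mm wide; open, the fingers measure 114 mm over their backs; the gripper's body (76 mm by 85 mm) begins 54 mm behind the grasp point. The pads swing forward as they close: fully open they stand 13 mm farther back than shut.
Start: joints at [-1.318, 0.053, 1.613, -0, 1.476, -0.119], TCP at [0.227, -0.582, 0.231] pointing down, gripper open.
Joint ranges: [-3.01, 3.01], [-1.01, 2.22], [0.06, 2.58], [-1.02, 4.17], [0.09, 2.62], [-3.14, 3.14]. Speed limits (rad/s): [2.57, 2.57, 3.14, 3.14, 3.14, 3.14].

## Interface

Orientations are given as a rotation vector (axis times angle).
In Python, from station import ctrl gives the robot as it stands.
- The arm moves only by the tool step_arm, never from a script. Its argument "increments" is text: rows parted by semicolons, each of 6 numbers parted by spaces: the shift along the tool's x, y, z as a fraction of full scale, then the turn, a rotation vector about the tool's x, y, z as a fraction of full scale. In form: x y z rx ry rz; .... A call has 1 to 12 rows; each row shifts and turns the commanded pose from where the row before left it, along the tool's axes as they then stand; what a row does not reach is not made up. Full scale, the value 1, is 0.025 m for a shift and 0.1 rad for a turn. A row lasts 1/12 s, in which the tool goes at most 41.7 mm and 7.16 degrees, less where a joint would pass 70% of its speed; a pose out of reach is approached as far as the arm can. A call with a number of a shift or a turn outside -1 to 1 is refused whole. A call with a gripper value outside its range is refused whole. "fingers" is the opening, from -1 (shut) to 1 (fully open), so that 0 is half open, set as the call begins (left out, the last holds). The fingers move at their own pace and stop on an object; "newtons" is the grip in N (left out, the last holds). Time passes only in rows, so rows that do not move let the fingers close. It gives the time, the measured TCP pose, the force and the opening at its end, in the units of the state.
- ctrl.get_obs(): the state, without advancing time (a new reading comes with each control period).
- ctrl.get_image(name): name is "side" or "top" or "wrist"; returns a dict with "pixels" (400x640x3 uint8, red, green, blue), "intrinsics" (3x3 intrinsics, pixels), "distortion" ([k1, k2, p1, p2, k3] as OpenCV has them; the pictures are not rectified), "eye" and "orientation" of the camera in the world. Camera axes: x right, y down, z forward; pixel columns grow to the right and rows downward; lengths in m; the calibration is good to about 2 mm. A picture is of the moment at which its call begins. There is no depth.
- ctrl.finish_job(): hands the job in, once; it reports no verdict.
The state is a dict: "t": time; "q": joint angles; "dq": joint speeds; "effort": joint torques, N m; "tool_pos": TCP position; "tool_rot": TCP orientation; "contact_force": force on the tool from outside, world axes, zero at the start; "wrist_torque": the same for the moment, N m; "opening": finger opening in m.
Only numpy, scipy, OpenCV 4.12 (cv2) and the standard library are available. Lean on these libraries where they do the work, as an engineer would, in place of code of your own. Each camera call takes 0.05 s, during which the arm holds its last target.

## Working session

There is one attempt and no reset: what is moved stays moved. The work goes in short steps, Python scripts to look and compute and a tool call to move; the robot and the scene stay as the last step left them, time stands still between calls to the robot, and variables do not carry over. Pictures are saved under pics/ and viewed, and the job is handed in when it is done.

Besides the shell and the picture viewer there is one more tool, called after "Emit:" as name(argument=value, ...) on one line, values as JSON. step_arm: Moves the arm, as the interface text tells. Shift numbers are shares of 0.025 m and turn numbers shares of 0.1 rad, none past 1 either way. Its arguments: {"type":"object","properties":{"increments":{"type":"string"},"fingers":{"type":"number"},"newtons":{"type":"number"}},"required":["increments"]}

```bash
ls -la; mkdir -p pics; python3 - <<'E'
from station import ctrl
import cv2
o=ctrl.get_obs();print(o)
for n in("side","top","wrist"):
    d=ctrl.get_image(n);cv2.imwrite(f"pics/{n}0.png",d["pixels"][:,:,::-1])
    print(n,d["intrinsics"],d["distortion"],d["eye"],d["orientation"])
E
```

```text
total 12
drwxr-xr-x  3 agent agent 4096 Dec  7 08:42 .
drwxr-xr-x 23 root  root  4096 Dec  7 08:42 ..
drwxr-xr-x  2 agent agent 4096 Dec  7 08:42 pics
{'t': 0.0, 'q': array([-1.31800619e+00,  5.33442746e-02,  1.61430577e+00,  2.18900911e-05,
        1.47596428e+00, -1.19008503e-01]), 'dq': array([ 0.00022403, -0.00095569, -0.00191253, -0.00055141,  0.00229082,
        0.00153896]), 'effort': array([ 1.94059639e-04, -3.93685985e+01, -3.70175529e+01, -1.33215194e-04,
        7.17879055e-03,  1.86138518e-07]), 'tool_pos': array([ 0.22690299, -0.58169467,  0.23006377]), 'tool_rot': array([-2.59264211e+00,  1.77181908e+00,  2.36704065e-03]), 'contact_force': array([ 0.04049003, -0.09689515,  0.95640144]), 'wrist_torque': array([ 0.01938409, -0.00758001, -0.0324323 ]), 'opening': 0.08558789224513359}
side [[398.35693886   0.         314.97397119]
 [  0.         398.35693886 197.37165623]
 [  0.           0.           1.        ]] [0.02582955 0.         0.         0.         0.        ] [-0.03539506  0.64177896  1.02260715] [-1.00127641  2.47964313 -1.02457043]
top [[423.66340669   0.         322.17503977]
 [  0.         423.66340669 206.79547252]
 [  0.           0.           1.        ]] [-0.09356258  0.          0.          0.          0.        ] [0.2819458  0.07777691 1.66114118] [-2.12762465  2.17491138 -0.15951716]
wrist [[307.74345212   0.         319.29341233]
 [  0.         307.74345212 199.31064324]
 [  0.           0.           1.        ]] [0.00446489 0.         0.         0.         0.        ] [ 0.29568517 -0.55378155  0.37172846] [ 2.3860542  -1.63028255 -0.24499752]
```

View pics/side0.png

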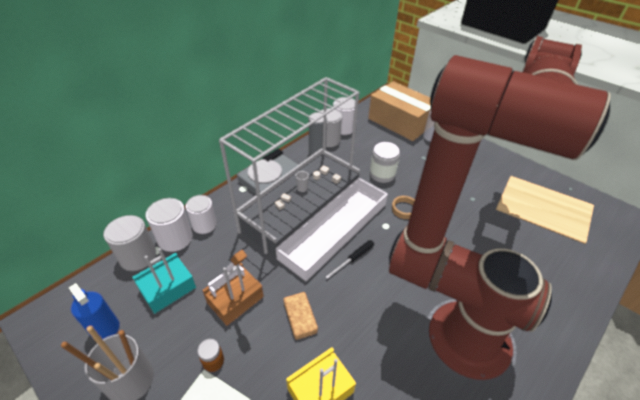

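View pics/top0.png

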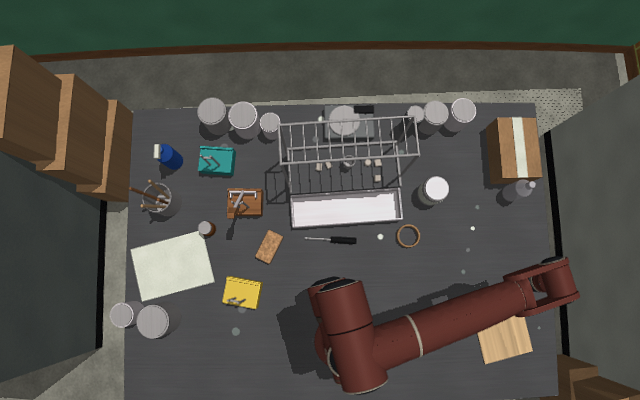

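View pics/wrist0.png

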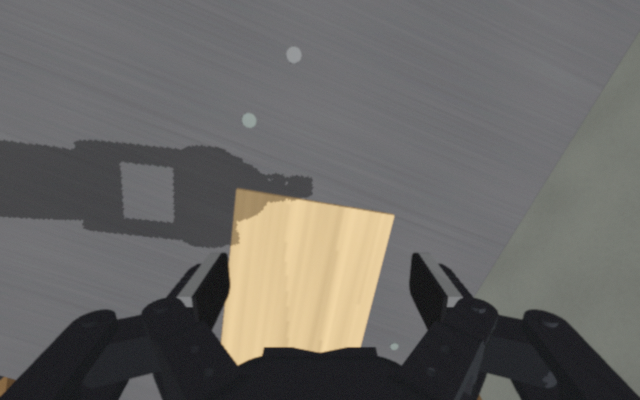

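```bash
cat > h.py <<'E'
import numpy as np,cv2
from scipy.spatial.transform import Rotation as R
from station import ctrl
def cam(n):
    return ctrl.get_image(n)
def ray(d,px):
    p=cv2.undistortPoints(np.array([[px]],float),d["intrinsics"],np.array(d["distortion"]))[0,0]
    v=R.from_rotvec(d["orientation"]).as_matrix()@np.array([p[0],p[1],1.]);return np.array(d["eye"]),v/np.linalg.norm(v)
def onz(d,px,z):
    e,v=ray(d,px);return e+v*(z-e[2])/v[2]
def tri(d1,p1,d2,p2):
    e1,v1=ray(d1,p1);e2,v2=ray(d2,p2)
    A=np.c_[v1,-v2];s=np.linalg.lstsq(A,e2-e1,rcond=None)[0]
    a=e1+v1*s[0];b=e2+v2*s[1];return (a+b)/2,np.linalg.norm(a-b)
def proj(d,P):
    Rm=R.from_rotvec(d["orientation"]).as_matrix().T
    rv=cv2.Rodrigues(Rm)[0];t=-Rm@np.array(d["eye"])
    return cv2.projectPoints(np.atleast_2d(np.array(P,float)),rv,t,d["intrinsics"],np.array(d["distortion"]))[0][:,0]
def crop(d,x0,y0,x1,y1,s,name):
    c=d["pixels"][y0:y1,x0:x1,::-1];c=cv2.resize(c,None,fx=s,fy=s,interpolation=cv2.INTER_CUBIC)
    for x in range((x0//20+1)*20,x1,20):cv2.putText(c,str(x),(int((x-x0)*s),10),0,.35,(0,255,255),1);cv2.line(c,(int((x-x0+.5)*s),12),(int((x-x0+.5)*s),18),(0,255,255),1)
    for y in range((y0//20+1)*20,y1,20):cv2.putText(c,str(y),(0,int((y-y0)*s)),0,.35,(0,255,255),1);cv2.line(c,(22,int((y-y0+.5)*s)),(28,int((y-y0+.5)*s)),(0,255,255),1)
    cv2.imwrite("pics/"+name,c)
E
python3 - <<'E'
from h import *
import pickle
t=cam("top");s=cam("side");pickle.dump((t,s),open("v0.pkl","wb"))
crop(t,190,90,430,260,3.3,"topc.png");crop(s,190,70,400,330,2.2,"sidec.png")
crop(t,190,150,290,260,5,"topr.png");crop(s,190,230,280,330,6,"sider.png")
E
```

```text
(no output)
```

View pics/topc.png

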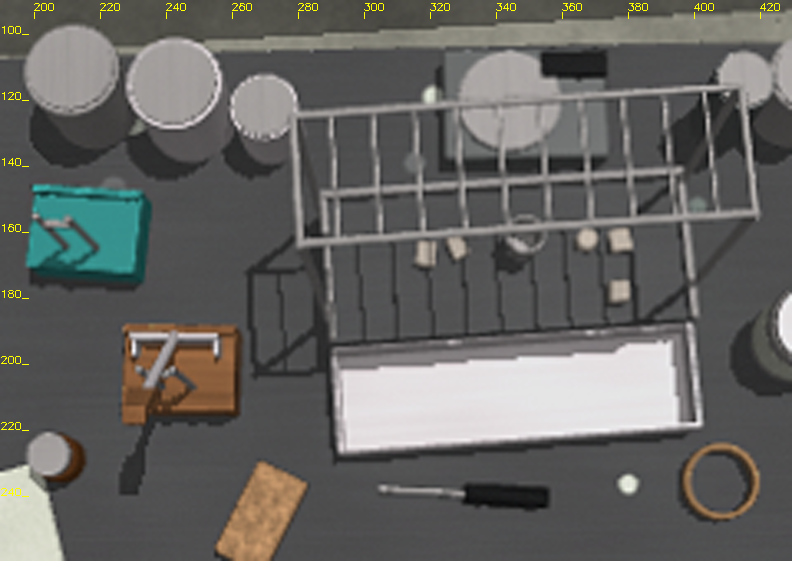

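View pics/sidec.png

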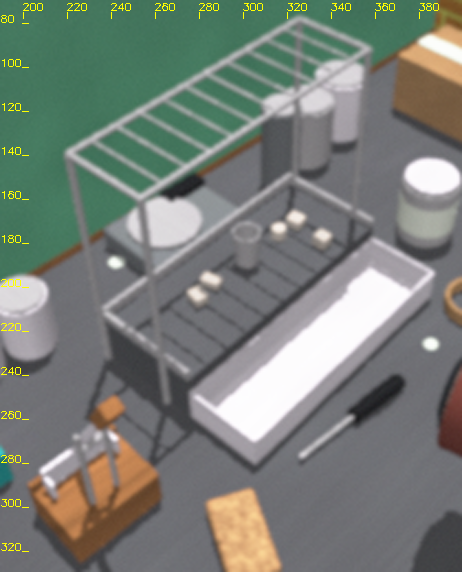

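View pics/topr.png

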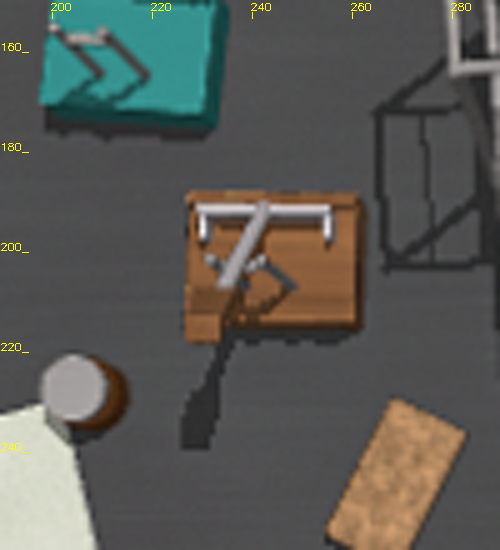

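View pics/sider.png

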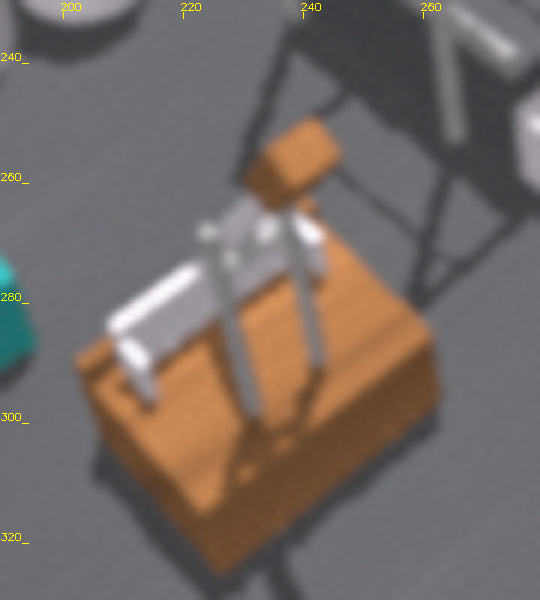

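```bash
python3 - <<'E'
from h import *
import pickle
t,s=pickle.load(open("v0.pkl","rb"))
np.set_printoptions(precision=4,suppress=True)
c=lambda x,y:(190+x/3.3-.5,90+y/3.3-.5)
for n,p,z in [("l1",c(425,248),.098),("l2",c(457,244),.098),("l3",c(587,235),.098),("l4",c(621,235),.098),("l5",c(620,287),.098),("cup",c(525,233),.14),
 ("edgeL",c(331,345),.08),("edgeR",c(693,322),.08),("trayFL",c(340,452),.055),("trayFR",c(700,427),.055),("gridFL",c(302,243),.38),("gridFR",c(756,214),.38),("gridBL",c(296,114),.38),("gridBR",c(741,90),.38),("rimBL",c(324,193),.098),("rimBR",c(682,172),.098)]:
    print(n,onz(t,p,z))
cs=lambda x,y:(190+x/2.2-.5,70+y/2.2-.5)
for n,p,z in [("l",cs(197,294),.095),("l",cs(211,278),.095),("l",cs(279,228),.095),("l",cs(297,216),.095),("l",cs(322,236),.095),("cup",cs(247,233),.14),("gridFL",cs(146,199),.38),("gridFR",cs(369,49),.38),("gridBL",cs(70,153),.38),("gridBR",cs(300,18),.38)]:
    print("side",n,onz(s,p,z))
c=lambda x,y:(190+x/5-.5,150+y/5-.5)
for n,p,z in [("bladeTopL",c(197,212),.1),("bladeTopR",c(331,212),.1),("restFL",c(185,328),.06),("restFR",c(361,325),.06),("restBR",c(361,194),.072),("restBL",c(187,192),.072),("grip",c(210,310),.28),("horn1",c(208,257),.2),("horn2",c(263,262),.2)]:
    print(n,onz(t,p,z))
E
```

```text
l1 [0.6653 0.0756 0.098 ]
l2 [0.6692 0.0388 0.098 ]
l3 [ 0.6769 -0.111   0.098 ]
l4 [ 0.6761 -0.1503  0.098 ]
l5 [ 0.615  -0.1465  0.098 ]
cup [ 0.6699 -0.0365  0.14  ]
edgeL [0.5579 0.1858 0.08  ]
edgeR [ 0.576 -0.232  0.08 ]
trayFL [0.4369 0.1786 0.055 ]
trayFR [ 0.4567 -0.2391  0.055 ]
gridFL [0.6035 0.1916 0.38  ]
gridFR [ 0.6233 -0.2389  0.38  ]
gridBL [0.7304 0.1965 0.38  ]
gridBR [ 0.7468 -0.2319  0.38  ]
rimBL [0.733  0.1908 0.098 ]
rimBR [ 0.7501 -0.2248  0.098 ]
side l [0.66   0.0734 0.095 ]
side l [0.6695 0.0364 0.095 ]
side l [ 0.674  -0.1155  0.095 ]
side l [ 0.6732 -0.1566  0.095 ]
side l [ 0.6126 -0.149   0.095 ]
side cup [ 0.6661 -0.0371  0.14  ]
side gridFL [0.598 0.187 0.38 ]
side gridFR [ 0.6245 -0.2415  0.38  ]
side gridBL [0.7286 0.195  0.38  ]
side gridBR [ 0.7518 -0.2374  0.38  ]
bladeTopL [0.5677 0.4133 0.1   ]
bladeTopR [0.5654 0.3122 0.1   ]
restFL [0.4852 0.4303 0.06  ]
restFR [0.4846 0.2953 0.06  ]
restBR [0.5839 0.2935 0.072 ]
restBL [0.5885 0.4272 0.072 ]
grip [0.4689 0.3654 0.28  ]
horn1 [0.5172 0.3837 0.2   ]
horn2 [0.5128 0.345  0.2   ]
```

```bash
cat >> h.py <<'E'
np.set_printoptions(precision=4,suppress=True)
def toolR(yaw,dip):
    # z: heading yaw, dip below horizontal; x jaw horizontal
    z=np.array([np.cos(yaw)*np.cos(dip),np.sin(yaw)*np.cos(dip),-np.sin(dip)])
    x=np.array([-np.sin(yaw),np.cos(yaw),0]);  # world left
    return np.c_[x,np.cross(z,x),z]
def plan(P,Rt,n=None,P0=None,R0=None,vmax=.024,flip=None):
    o=ctrl.get_obs()
    P0=o["tool_pos"] if P0 is None else P0
    R0=R.from_rotvec(o["tool_rot"]) if R0 is None else R0
    Rt=R0 if Rt is None else R.from_matrix(Rt)
    w=(R0.inv()*Rt).as_rotvec();dp=np.array(P)-P0
    k=max(int(np.ceil(max(np.linalg.norm(w)/.095,np.linalg.norm(dp)/vmax))),1) if n is None else n
    rows=[]
    for i in range(k):
        Ri=R0*R.from_rotvec(w*i/k)
        rows.append(np.r_[Ri.inv().apply(dp/k)/.025,w/k/.1])
    print(k,"rows"); 
    for i in range(0,k,12):print("; ".join(" ".join(f"{v:.2f}".rstrip('0').rstrip('.').replace('-0.','-.') if abs(v)>.004 else "0" for v in r) for r in rows[i:i+12]))
E
python3 - <<'E'
from h import *
o=ctrl.get_obs();R0=R.from_rotvec(o["tool_rot"]);print(R0.as_matrix())
d=cam("wrist");print((R0.inv().apply(d["eye"]-o["tool_pos"])),R0.inv().apply(R.from_rotvec(d["orientation"]).as_matrix().T).T)
for s in(1,-1):
    T=toolR(0,np.pi/2-.001);T[:,:2]*=s
    print((R0.inv()*R.from_matrix(T)).as_rotvec())
E
```

```text
[[ 0.3633 -0.9317 -0.0002]
 [-0.9317 -0.3633  0.001 ]
 [-0.001  -0.0001 -1.    ]]
[-0.0013 -0.0743 -0.1415] [[ 1.      0.     -0.0008]
 [ 0.0002  0.9569  0.2905]
 [ 0.0008 -0.2905  0.9569]]
[-0.0016  0.0015 -2.7698]
[0.001  0.0012 0.3718]
```

```bash
cat >> h.py <<'E'
def TR(yaw,dip):
    T=toolR(yaw,dip);T[:,:2]*=-1;return T
E
python3 - <<'E'
from h import *
plan([.40,-.2,.38],TR(0,1.5707))
E
```

```text
19 rows
-.62 -.63 -.31 0 0 0.2; -.63 -.62 -.31 0 0 0.2; -.64 -.61 -.31 0 0 0.2; -.65 -.59 -.31 0 0 0.2; -.66 -.58 -.31 0 0 0.2; -.68 -.57 -.31 0 0 0.2; -.69 -.55 -.31 0 0 0.2; -.7 -.54 -.31 0 0 0.2; -.71 -.53 -.31 0 0 0.2; -.72 -.51 -.31 0 0 0.2; -.73 -.5 -.31 0 0 0.2; -.74 -.49 -.31 0 0 0.2
-.75 -.47 -.31 0 0 0.2; -.76 -.46 -.31 0 0 0.2; -.77 -.44 -.31 0 0 0.2; -.77 -.43 -.31 0 0 0.2; -.78 -.41 -.31 0 0 0.2; -.79 -.4 -.31 0 0 0.2; -.8 -.38 -.31 0 0 0.2
```

Emit:
step_arm(increments="-.62 -.63 -.31 0 0 0.2; -.63 -.62 -.31 0 0 0.2; -.64 -.61 -.31 0 0 0.2; -.65 -.59 -.31 0 0 0.2; -.66 -.58 -.31 0 0 0.2; -.68 -.57 -.31 0 0 0.2; -.69 -.55 -.31 0 0 0.2; -.7 -.54 -.31 0 0 0.2; -.71 -.53 -.31 0 0 0.2; -.72 -.51 -.31 0 0 0.2; -.73 -.5 -.31 0 0 0.2; -.74 -.49 -.31 0 0 0.2")

```text
t: 1.3
tool_pos: [0.337, -0.3399, 0.3247]
tool_rot: [-2.362, 2.072, -0.0]
contact_force: [0.2, 0.1, 0.4]
opening: 0.0856
```

```bash
python3 -c "
from h import *
o=ctrl.get_obs();print(o['q'],o['tool_pos'],o['tool_rot'],o['contact_force'])"
```

```text
[-0.9454 -0.3434  1.8158  0.0001  1.669   0.4948] [ 0.337  -0.3399  0.3247] [-2.3616  2.0718 -0.0003] [0.1921 0.0911 0.4031]
```

Emit:
step_arm(increments="-.75 -.47 -.31 0 0 0.2; -.76 -.46 -.31 0 0 0.2; -.77 -.44 -.31 0 0 0.2; -.77 -.43 -.31 0 0 0.2; -.78 -.41 -.31 0 0 0.2; -.79 -.4 -.31 0 0 0.2; -.8 -.38 -.31 0 0 0.2")

```text
t: 1.88
tool_pos: [0.4019, -0.1993, 0.379]
tool_rot: [-2.211, 2.232, -0.001]
contact_force: [-0.2, -0.3, -0.1]
opening: 0.085
```

```bash
python3 -c "
from h import *
o=ctrl.get_obs();print(o['q'],o['tool_pos'],o['tool_rot'],o['contact_force'])
plan([.4,.2,.38],TR(0,.9))"
```

```text
[-0.6266 -0.4212  1.7854  0.      1.7768  0.9536] [ 0.4019 -0.1993  0.379 ] [-2.211   2.2317 -0.0007] [-0.2232 -0.2742 -0.0871]
17 rows
-.94 0.01 0 0.39 0 -.01; -.94 0.01 0 0.39 0 -.01; -.94 0.01 0 0.39 0 -.01; -.94 0.01 0 0.39 0 -.01; -.94 0.01 0 0.39 0 -.01; -.94 0.01 0 0.39 0 -.01; -.94 0.01 -0 0.39 0 -.01; -.94 0.01 -0 0.39 0 -.01; -.94 0.01 -0 0.39 0 -.01; -.94 0.01 -0 0.39 0 -.01; -.94 0.01 -0 0.39 0 -.01; -.94 0.01 -0 0.39 0 -.01
-.94 0.01 -0 0.39 0 -.01; -.94 0 -0 0.39 0 -.01; -.94 0 -0 0.39 0 -.01; -.94 0 -0 0.39 0 -.01; -.94 0 -0 0.39 0 -.01
```

```bash
cat > fk.py <<'E'
from h import *
from scipy.optimize import least_squares
import json,os
Rx=lambda a:R.from_rotvec([a,0,0]);Ry=lambda a:R.from_rotvec([0,a,0]);Rz=lambda a:R.from_rotvec([0,0,a])
def fk(q,p):
    h,d,L1,e,L2,L3=p
    r1=Rz(q[0]);r2=r1*Ry(q[1]);r3=r2*Ry(q[2]);r4=r3*Rz(q[3]);r5=r4*Ry(q[4]);r6=r5*Rz(q[5])
    w=r1.apply([0,d,h])+r2.apply([0,0,L1])+r3.apply([e,0,L2])
    return w+r5.apply([0,0,L3]),r6
def fit(D):
    f=lambda p:np.concatenate([fk(q,p)[0]-x for q,x in D]+[0.001*(np.array(p)-p0)])
    p0=np.array([.25,.074,.45,0,.45,.25])
    s=least_squares(f,p0);return s.x,np.abs(s.fun[:-6]).max()
D=[([-1.31800619e+00,5.33442746e-02,1.61430577e+00,2.18900911e-05,1.47596428e+00,-1.19008503e-01],[.22690,-.58169,.23006]),
([-0.9454,-0.3434,1.8158,0.0001,1.669,0.4948],[.337,-.3399,.3247]),
([-0.6266,-0.4212,1.7854,0,1.7768,.9536],[.4019,-.1993,.379])]
E
python3 - <<'E'
from fk import *
p,e=fit(D);print(p,e)
for q,x in D:print(fk(q,p)[1].as_matrix())
E
```

```text
[0.2279 0.0742 0.4263 0.0958 0.6099 0.2693] 5.626227163280095e-05
[[-0.3633  0.9317 -0.0005]
 [ 0.9317  0.3633  0.002 ]
 [ 0.002   0.0003 -1.    ]]
[[-0.1302  0.9915  0.0002]
 [ 0.9915  0.1302 -0.0001]
 [-0.0001  0.0002 -1.    ]]
[[ 0.0094  1.      0.0005]
 [ 1.     -0.0094 -0.0003]
 [-0.0003  0.0005 -1.    ]]
```

Emit:
step_arm(increments="-.94 0 0 0.4 0 0; -.94 0 0 0.4 0 0; -.94 0 0 0.4 0 0; -.94 0 0 0.4 0 0; -.94 0 0 0.4 0 0; -.94 0 0 0.4 0 0; -.94 0 0 0.4 0 0; -.94 0 0 0.4 0 0")

```text
t: 2.55
tool_pos: [0.4029, -0.0114, 0.3788]
tool_rot: [-2.038, 2.057, -0.335]
contact_force: [-0.1, 0.6, 0.3]
opening: 0.0853
```

```bash
python3 - <<'E'
from fk import *
o=ctrl.get_obs();print(o['q'],o['tool_pos'],o['tool_rot'])
p,e=fit(D);print(fk(o['q'],p)[0]);print(R.from_rotvec(o['tool_rot']).as_matrix(),fk(o['q'],p)[1].as_matrix())
p,e=fit(D+[(o['q'],o['tool_pos'])]);print(p,e)
E
```

```text
[-0.2722 -0.7893  2.0327  0.0828  1.5859  1.3217] [ 0.4029 -0.0114  0.3788] [-2.0384  2.0565 -0.3345]
[ 0.3997 -0.0114  0.3782]
[[-0.0088 -0.9484  0.3171]
 [-1.      0.0084 -0.0027]
 [-0.0001 -0.3171 -0.9484]] [[ 0.0088  0.9484  0.3171]
 [ 1.     -0.0084 -0.0027]
 [ 0.0001  0.3171 -0.9484]]
[0.2379 0.0742 0.4263 0.0956 0.6099 0.2794] 5.853145924644698e-05
```

```bash
cat >> fk.py <<'E'
o_=ctrl.get_obs();PF=np.array([0.2379,0.0742,0.4263,0.0956,0.6099,0.2794])
LO=np.array([-3.01,-1.01,.06,-1.02,.09,-3.14]);HI=np.array([3.01,2.22,2.58,4.17,2.62,3.14])
def ik(P,M,q0):
    Rt=R.from_matrix(M)
    def f(q):
        x,r=fk(q,PF);return np.r_[x-P,.3*((r*Rz(np.pi)).inv()*Rt).as_rotvec()]
    s=least_squares(f,np.clip(q0,LO+.01,HI-.01),bounds=(LO,HI));return s.x,np.abs(s.fun).max()
E
python3 - <<'E'
from fk import *
q0=o_['q']
g=np.array([.467,.364,.273]);E0=np.array([.567,-.023,.08]);ps=.045
ux=np.array([np.cos(ps),np.sin(ps),0]);uy=np.array([-np.sin(ps),np.cos(ps),0])
for dip in (30,37,45,55):
    a=np.radians(dip)
    print(dip)
    def t(n,G,yaw,q):
        M=TR(yaw,a);q,e=ik(G+.019*M[:,2],M,q);print(n,q,e);return q
    q=t("pre",g-TR(-.02,a)[:,2]*.12,-.02,q0);q=t("rest",g,-.02,q);q=t("up",g+[0,0,.15],-.02,q)
    for v in(.075,-.115):
        for u in (.14,.06,0,-.02):
            q=t((u,v),E0+ux*(u-.102)+uy*v+[0,0,.213+.002],ps,q)
E
```

```text
30
pre [ 1.0264 -0.5201  2.1719 -1.0172  1.0785  2.9365] 8.376632720796806e-15
rest [ 0.8086 -0.3349  2.1291 -1.02    0.8181  2.9251] 0.008352707110036967
up [ 0.8214 -0.433   1.9646 -0.8907  0.9799  2.6841] 2.0821028234863092e-11
(0.14, 0.075) [-0.0821 -0.5413  2.2492  0.2827  0.4045  1.246 ] 5.726815549556008e-11
(0.06, 0.075) [-0.1169 -0.8507  2.4186  0.2711  0.5486  1.2565] 7.450706718259426e-13
(0, 0.075) [-0.1191 -1.01    2.4784  0.2103  0.6746  1.3187] 0.02147310773512373
(-0.02, 0.075) [-0.0993 -1.01    2.4689  0.1588  0.7045  1.3702] 0.03686472028367094
(0.14, -0.115) [-0.5445 -0.434   2.1783  0.918   0.6512  0.443 ] 1.8164358905892186e-12
(0.06, -0.115) [-0.6771 -0.6824  2.3323  0.9078  0.8129  0.4342] 3.4416913763379853e-12
(0, -0.115) [-0.8171 -0.8981  2.4406  0.9057  0.9893  0.4318] 1.636264057580661e-08
(-0.02, -0.115) [-0.8746 -0.976   2.475   0.9092  1.0614  0.4307] 3.8131625634818533e-10
37
pre [ 0.9708 -0.5162  2.1053 -0.8442  1.1057  2.7812] 1.2601031329495527e-14
rest [ 0.792  -0.3239  2.0903 -0.8755  0.8553  2.8027] 8.790135286318445e-13
up [ 0.792  -0.4138  1.90
[... 1879 characters left out ...]
584696e-10
(0.14, 0.075) [-0.0605 -0.3735  1.9952  0.0764  0.9131  1.4375] 4.551914400963142e-15
(0.06, 0.075) [-0.0834 -0.6116  2.1546  0.0878  0.9934  1.4174] 8.926193117986259e-14
(0, 0.075) [-0.1084 -0.8166  2.2667  0.0991  1.0882  1.3987] 1.3370471396711991e-11
(-0.02, 0.075) [-0.1191 -0.8912  2.3025  0.1039  1.1279  1.3913] 2.311157931700336e-10
(0.14, -0.115) [-0.455  -0.2978  1.9371  0.3378  0.9785  0.9564] 3.831768236040034e-13
(0.06, -0.115) [-0.5499 -0.5083  2.0896  0.376   1.066   0.876 ] 2.350312278132094e-09
(0, -0.115) [-0.6461 -0.6803  2.1946  0.4093  1.1648  0.8055] 1.734442367506972e-09
(-0.02, -0.115) [-0.6848 -0.7405  2.2276  0.4219  1.2052  0.7793] 1.3855633917980725e-08
```

```bash
python3 - <<'E'
from h import *
M=TR(-.02,.84)
plan(np.array([.467,.364,.273])-M[:,2]*.1,M)
E
```

```text
16 rows
-.94 0.04 0.07 0.26 0 0.01; -.94 0.04 0.07 0.26 0 0.01; -.94 0.04 0.07 0.26 0 0.01; -.94 0.05 0.07 0.26 0 0.01; -.94 0.05 0.06 0.26 0 0.01; -.94 0.05 0.06 0.26 0 0.01; -.94 0.05 0.06 0.26 0 0.01; -.94 0.05 0.06 0.26 0 0.01; -.94 0.06 0.06 0.26 0 0.01; -.94 0.06 0.06 0.26 0 0.01; -.94 0.06 0.05 0.26 0 0.01; -.94 0.06 0.05 0.26 0 0.01
-.94 0.06 0.05 0.26 0 0.01; -.94 0.07 0.05 0.26 0 0.01; -.94 0.07 0.05 0.26 0 0.01; -.94 0.07 0.04 0.26 0 0.01
```

Emit:
step_arm(increments="-.94 0.04 0.07 0.26 0 0.01; -.94 0.04 0.07 0.26 0 0.01; -.94 0.04 0.07 0.26 0 0.01; -.94 0.05 0.07 0.26 0 0.01; -.94 0.05 0.06 0.26 0 0.01; -.94 0.05 0.06 0.26 0 0.01; -.94 0.05 0.06 0.26 0 0.01; -.94 0.05 0.06 0.26 0 0.01; -.94 0.06 0.06 0.26 0 0.01; -.94 0.06 0.06 0.26 0 0.01; -.94 0.06 0.05 0.26 0 0.01; -.94 0.06 0.05 0.26 0 0.01")

```text
t: 3.55
tool_pos: [0.401, 0.2711, 0.3558]
tool_rot: [-1.839, 1.876, -0.609]
contact_force: [-0.2, -0.2, 0.6]
opening: 0.085
```

Emit:
step_arm(increments="-.94 0.06 0.05 0.26 0 0.01; -.94 0.07 0.05 0.26 0 0.01; -.94 0.07 0.05 0.26 0 0.01; -.94 0.07 0.04 0.26 0 0.01; 0 0 0 0 0 0")

```text
t: 3.97
tool_pos: [0.3997, 0.3666, 0.3461]
tool_rot: [-1.776, 1.812, -0.69]
contact_force: [-0.5, -0.4, -1.0]
opening: 0.0856
```

```bash
python3 - <<'E'
from h import *
import pickle
w=cam("wrist");t=cam("top");s=cam("side");pickle.dump((w,t,s),open("v1.pkl","wb"))
o=ctrl.get_obs();print(o["q"],o["tool_pos"],R.from_rotvec(o["tool_rot"]).as_matrix())
cv2.imwrite("pics/wr1.png",w["pixels"][:,:,::-1]);crop(t,190,150,300,260,5,"topr1.png")
E
```

```text
[ 0.8673 -0.4805  1.994  -0.5949  1.1767  2.568 ] [0.4008 0.3637 0.3482] [[-0.0217 -0.7412  0.6709]
 [-0.9997  0.0211 -0.009 ]
 [-0.0074 -0.6709 -0.7415]]
```

View pics/wr1.png

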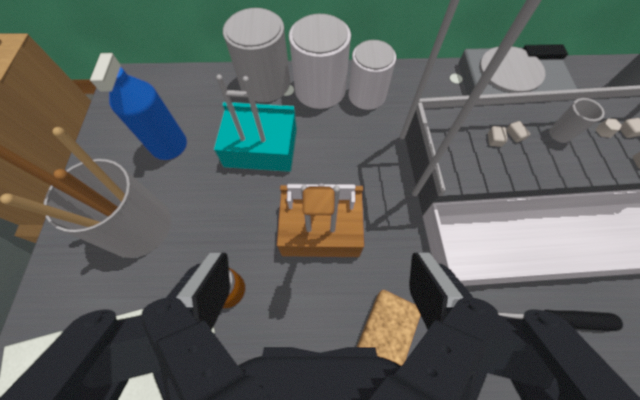

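```bash
python3 - <<'E'
from h import *
import pickle
w,t,s=pickle.load(open("v1.pkl","rb"))
crop(w,265,170,375,265,7,"wrc.png")
E
```

```text
(no output)
```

View pics/wrc.png

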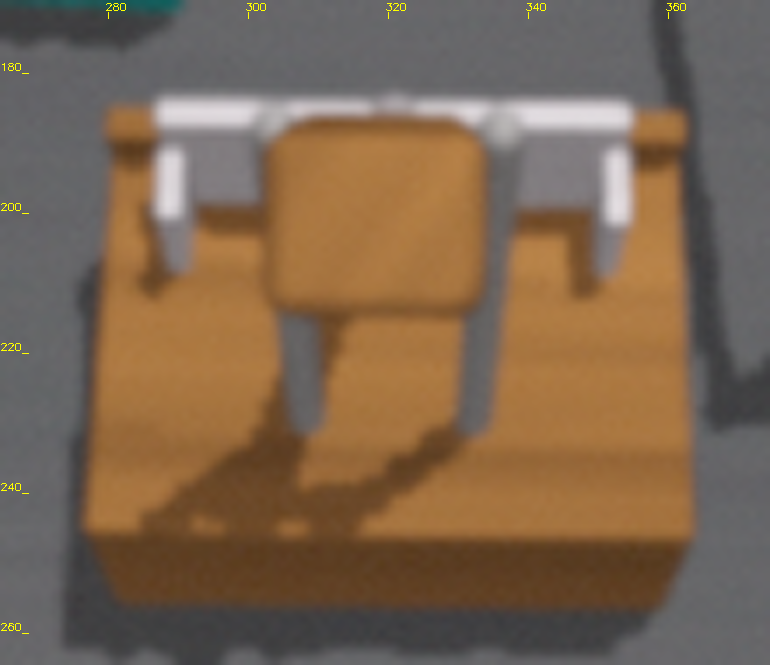

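View pics/topr1.png

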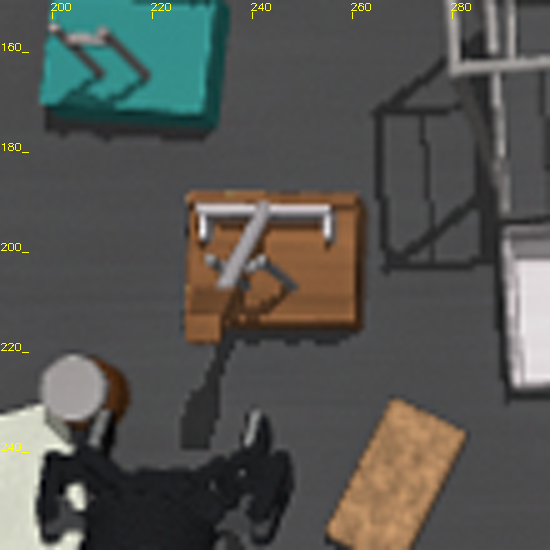

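```bash
python3 - <<'E'
from h import *
import pickle
w,t,s=pickle.load(open("v1.pkl","rb"))
c=lambda x,y:(265+x/7-.5,170+y/7-.5)
for n,p,z in [("bladeL",c(155,112),.1),("bladeR",c(632,112),.1),("earL",c(155,220),.09),("earR",c(632,225),.09),("gripend",c(377,217),.2964),("gripL",c(267,217),.2964),("gripR",c(487,217),.2964),("bFL",c(84,533),.06),("bFR",c(694,540),.06),("horn1",c(272,120),.2),("horn2",c(503,122),.2),("ledgeL",c(108,108),.072),("ledgeR",c(686,108),.072)]:
    print(n,onz(w,p,z))
# expected projection check
g=np.array([.467,.364,.273])
E
```

```text
bladeL [0.5703 0.4147 0.1   ]
bladeR [0.5682 0.3147 0.1   ]
earL [0.55   0.4151 0.09  ]
earR [0.5467 0.3151 0.09  ]
gripend [0.4538 0.3681 0.2964]
gripL [0.454  0.3796 0.2964]
gripR [0.4535 0.3566 0.2964]
bFL [0.4914 0.4316 0.06  ]
bFR [0.4873 0.3031 0.06  ]
horn1 [0.5157 0.3845 0.2   ]
horn2 [0.5146 0.3483 0.2   ]
ledgeL [0.5864 0.4285 0.072 ]
ledgeR [0.5836 0.2988 0.072 ]
```

```bash
python3 - <<'E'
from h import *
M=TR(-.025,.84)
plan(np.array([.4672,.3675,.273])+M[:,2]*.017,M,n=10)
E
```

```text
10 rows
-.02 0.01 0.47 -0 0.01 0; -.02 0.01 0.47 -0 0.01 0; -.02 0.01 0.47 -0 0.01 0; -.02 0.01 0.47 -0 0.01 0; -.02 0 0.47 -0 0.01 0; -.02 0 0.47 -0 0.01 0; -.02 0 0.47 -0 0.01 0; -.02 0 0.47 -0 0.01 0; -.02 0 0.47 -0 0.01 0; -.02 0 0.47 -0 0.01 0
```

Emit:
step_arm(increments="-.02 0 0.47 0 0.01 0; -.02 0 0.47 0 0.01 0; -.02 0 0.47 0 0.01 0; -.02 0 0.47 0 0.01 0; -.02 0 0.47 0 0.01 0; -.02 0 0.47 0 0.01 0; -.02 0 0.47 0 0.01 0; -.02 0 0.47 0 0.01 0; -.02 0 0.47 0 0.01 0; -.02 0 0.47 0 0.01 0; 0 0 0 0 0 0; 0 0 0 0 0 0")

```text
t: 5.12
tool_pos: [0.4802, 0.367, 0.2601]
tool_rot: [-1.771, 1.823, -0.702]
contact_force: [0.0, 0.6, 1.1]
opening: 0.0856
```

```bash
python3 - <<'E'
from h import *
o=ctrl.get_obs();M=R.from_rotvec(o["tool_rot"]).as_matrix()
print(o["tool_pos"],M[:,0],M.T@(np.array([.4672,.3675,.273])-o["tool_pos"]),o["contact_force"])
w=cam("wrist");cv2.imwrite("pics/wr2.png",w["pixels"][:,:,::-1])
E
```

```text
[0.4802 0.367  0.2601] [-0.0291 -0.9996  0.0007] [-0.0002  0.001  -0.0182] [0.033  0.5701 1.1104]
```

View pics/wr2.png

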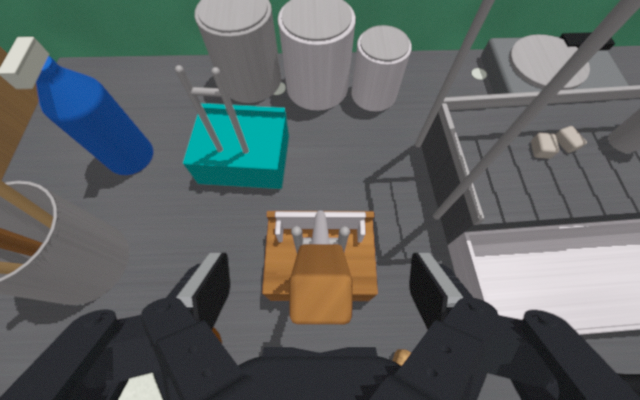

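Emit:
step_arm(increments="0 0 0 0 0 0; 0 0 0 0 0 0; 0 0 0 0 0 0; 0 0 0 0 0 0; 0 0 0 0 0 0; 0 0 0 0 0 0; 0 0 0 0 0 0; 0 0 0 0 0 0; 0 0 0 0 0 0; 0 0 0 0 0 0; 0 0 0 0 0 0; 0 0 0 0 0 0", fingers=-1, newtons=70)

```text
t: 6.17
tool_pos: [0.4801, 0.3674, 0.2618]
tool_rot: [-1.769, 1.821, -0.701]
contact_force: [-1.9, -1.1, 2.5]
opening: 0.023
```

```bash
python3 - <<'E'
from h import *
import pickle
o=ctrl.get_obs();print(o["tool_pos"],o["tool_rot"],o["contact_force"],o["opening"])
w=cam("wrist");cv2.imwrite("pics/wr3.png",w["pixels"][:,:,::-1]);pickle.dump((w,o),open("v3.pkl","wb"))
M=R.from_rotvec(o["tool_rot"])
plan(o["tool_pos"]+[0,0,.165],None)
E
```

```text
[0.4801 0.3674 0.2618] [-1.7688  1.8208 -0.7014] [-1.8672 -1.0908  2.4756] 0.022959934743413964
7 rows
0 -.63 -.7 0 0 0; 0 -.63 -.7 0 0 0; 0 -.63 -.7 0 0 0; 0 -.63 -.7 0 0 0; 0 -.63 -.7 0 0 0; 0 -.63 -.7 0 0 0; 0 -.63 -.7 0 0 0
```

View pics/wr3.png

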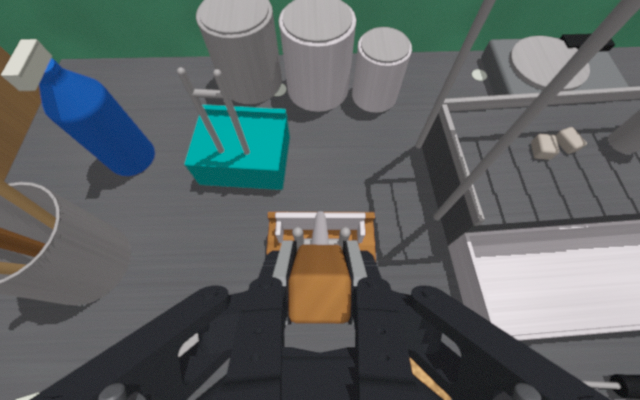

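Emit:
step_arm(increments="0 -.22 -.25 0 0 0; 0 -.45 -.5 0 0 0; 0 -.45 -.5 0 0 0; 0 -.45 -.5 0 0 0; 0 -.45 -.5 0 0 0; 0 -.45 -.5 0 0 0; 0 -.45 -.5 0 0 0; 0 -.45 -.5 0 0 0; 0 -.45 -.5 0 0 0; 0 -.45 -.5 0 0 0; 0 -.22 -.25 0 0 0; 0 0 0 0 0 0")

```text
t: 7.22
tool_pos: [0.4798, 0.3676, 0.4334]
tool_rot: [-1.765, 1.819, -0.701]
contact_force: [0.3, -0.3, -0.5]
opening: 0.0233
```

```bash
python3 - <<'E'
from h import *
o=ctrl.get_obs();print(o["tool_pos"],o["tool_rot"],o["contact_force"],o["opening"])
w=cam("wrist");cv2.imwrite("pics/wr4.png",w["pixels"][:,:,::-1])
E
```

```text
[0.4798 0.3676 0.4334] [-1.7647  1.8187 -0.7011] [ 0.277  -0.2643 -0.4638] 0.023322587837165364
```

View pics/wr4.png

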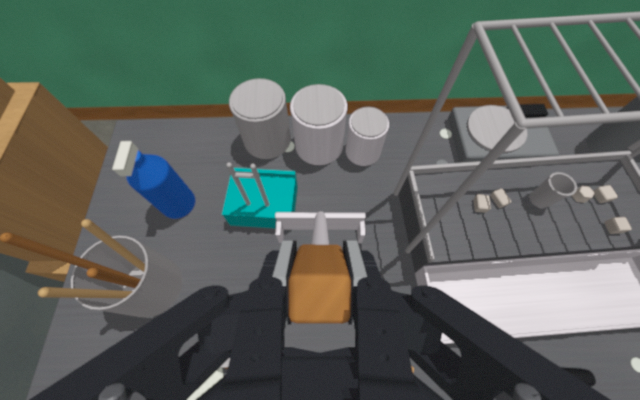

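```bash
cat >> fk.py <<'E'
PS=.045;E0=np.array([.567,-.023,.08]);UX=np.array([np.cos(PS),np.sin(PS),0]);UY=np.array([-np.sin(PS),np.cos(PS),0])
OFF=np.array([.0891,-.0001,-.201])
def tcp_for(u,v,h,yaw=PS):
    return E0+UX*u+UY*v+[0,0,h]-Rz(yaw).apply(OFF)
HOMER=R.from_rotvec([-1.767,1.8205,-.7012])
def ROT(yaw=PS): return (Rz(yaw+.027)*HOMER).as_matrix()
E
python3 - <<'E'
from fk import *
print(HOMER.as_matrix())
q=o_['q']
for v in(.075,-.115):
  for u,h in((-.04,.03),(-.02,.03),(.0,.03),(.13,.03),(.13,.001),(.06,.001),(0,.001),(-.015,.001),(-.02,.01),(-.02,.03)):
    q,e=ik(tcp_for(u,v,h),ROT(),q);print(u,v,h,q,round(e,4))
plan(tcp_for(-.03,.075,.04),ROT())
E
```

```text
[[-0.0289 -0.7397  0.6723]
 [-0.9996  0.023  -0.0177]
 [-0.0023 -0.6725 -0.7401]]
-0.04 0.075 0.03 [-0.132  -1.01    2.3306  0.1256  1.1176  1.3843] 0.0093
-0.02 0.075 0.03 [-0.1353 -0.9898  2.3307  0.138   1.0753  1.3737] 0.0
0.0 0.075 0.03 [-0.1225 -0.9121  2.2967  0.1316  1.0303  1.3813] 0.0
0.13 0.075 0.03 [-0.0697 -0.48    2.0552  0.1046  0.8349  1.4184] 0.0
0.13 0.075 0.001 [-0.0697 -0.4641  2.0921  0.11    0.7823  1.4105] 0.0
0.06 0.075 0.001 [-0.0931 -0.6887  2.2311  0.122   0.8701  1.3924] 0.0
0 0.075 0.001 [-0.1225 -0.9129  2.3441  0.1356  0.9842  1.3739] 0.0
-0.015 0.075 0.001 [-0.1319 -0.9747  2.3713  0.1399  1.0197  1.3686] 0.0
-0.02 0.075 0.01 [-0.1353 -0.9945  2.3651  0.1404  1.0459  1.369 ] 0.0
-0.02 0.075 0.03 [-0.1353 -0.9898  2.3307  0.138   1.0753  1.3737] 0.0
-0.04 -0.115 0.03 [-0.7893 -0.8827  2.2832  0.554   1.2457  0.6939] 0.0
-0.02 -0.115 0.03 [-0.7405 -0.8206  2.2533  0.5375  1.1931  0.72  ] 0.0
0.0 -0.115 0.03 [-0.6965 -0.7595  2.2223  0.5225  1.1451  0.7445] 0.0
0.13 -0.115 0.03 [-0.4935 -0.3942  1.9948  0.4458  0.9287  0.8787] 0.0
0.13 -0.115 0.001 [-0.4935 -0.377   2.0302  0.4639  0.8814  0.8493] 0.0
0.06 -0.115 0.001 [-0.5878 -0.5705  2.1615  0.4998  0.9802  0.7812] 0.0
0 -0.115 0.001 [-0.6965 -0.7522  2.2655  0.5348  1.1015  0.7162] 0.0
-0.015 -0.115 0.001 [-0.7291 -0.8001  2.2901  0.5447  1.1381  0.6985] 0.0
-0.02 -0.115 0.01 [-0.7405 -0.8182  2.2846  0.5447  1.1642  0.7013] 0.0
-0.02 -0.115 0.03 [-0.7405 -0.8206  2.2533  0.5375  1.1931  0.72  ] 0.0
15 rows
0.86 0.25 0.17 0 -.03 -.04; 0.86 0.25 0.17 0 -.03 -.04; 0.86 0.25 0.16 0 -.03 -.04; 0.86 0.26 0.16 0 -.03 -.04; 0.86 0.26 0.16 0 -.03 -.04; 0.86 0.26 0.16 0 -.03 -.04; 0.86 0.26 0.15 0 -.03 -.04; 0.86 0.27 0.15 0 -.03 -.04; 0.85 0.27 0.15 0 -.03 -.04; 0.85 0.27 0.15 0 -.03 -.04; 0.85 0.28 0.14 0 -.03 -.04; 0.85 0.28 0.14 0 -.03 -.04
0.85 0.28 0.14 0 -.03 -.04; 0.85 0.29 0.13 0 -.03 -.04; 0.85 0.29 0.13 0 -.03 -.04
```

```bash
python3 - <<'E'
from fk import *
plan(tcp_for(-.005,.075,.04),ROT(),n=16)
E
```

```text
16 rows
0.8 0.18 0.2 0 -.03 -.03; 0.8 0.19 0.2 0 -.03 -.03; 0.8 0.19 0.2 0 -.03 -.03; 0.8 0.19 0.19 0 -.03 -.03; 0.8 0.2 0.19 0 -.03 -.03; 0.8 0.2 0.19 0 -.03 -.03; 0.8 0.2 0.19 0 -.03 -.03; 0.8 0.2 0.18 0 -.03 -.03; 0.8 0.21 0.18 0 -.03 -.03; 0.8 0.21 0.18 0 -.03 -.03; 0.8 0.21 0.18 0 -.03 -.03; 0.8 0.21 0.17 0 -.03 -.03
0.8 0.22 0.17 0 -.03 -.03; 0.8 0.22 0.17 0 -.03 -.03; 0.8 0.22 0.17 0 -.03 -.03; 0.8 0.22 0.16 0 -.03 -.03
```

Emit:
step_arm(increments="0.8 0.18 0.2 0 -.03 -.03; 0.8 0.19 0.2 0 -.03 -.03; 0.8 0.19 0.2 0 -.03 -.03; 0.8 0.19 0.19 0 -.03 -.03; 0.8 0.2 0.19 0 -.03 -.03; 0.8 0.2 0.19 0 -.03 -.03; 0.8 0.2 0.19 0 -.03 -.03; 0.8 0.2 0.18 0 -.03 -.03; 0.8 0.21 0.18 0 -.03 -.03; 0.8 0.21 0.18 0 -.03 -.03; 0.8 0.21 0.18 0 -.03 -.03; 0.8 0.21 0.17 0 -.03 -.03")

```text
t: 8.27
tool_pos: [0.4707, 0.1264, 0.3442]
tool_rot: [-1.811, 1.772, -0.677]
contact_force: [0.2, -0.9, -2.3]
opening: 0.0231
```

Emit:
step_arm(increments="0.8 0.22 0.17 0 -.03 -.03; 0.8 0.22 0.17 0 -.03 -.03; 0.8 0.22 0.17 0 -.03 -.03; 0.8 0.22 0.16 0 -.03 -.03; 0 0 0 0 0 0; 0 0 0 0 0 0")

```text
t: 8.77
tool_pos: [0.4682, 0.046, 0.3171]
tool_rot: [-1.819, 1.758, -0.67]
contact_force: [0.3, 0.5, -1.3]
opening: 0.0232
```

```bash
python3 - <<'E'
from fk import *
import pickle
o=ctrl.get_obs();print(o["tool_pos"],tcp_for(-.005,.075,.04),(R.from_rotvec(o["tool_rot"]).inv()*R.from_matrix(ROT())).as_rotvec(),o["contact_force"],o["opening"])
w=cam("wrist");t=cam("top");s=cam("side");pickle.dump((w,t,s,o),open("v5.pkl","wb"));crop(w,180,20,640,310,1.7,"wr5.png")
E
```

```text
[0.4682 0.046  0.3171] [0.4696 0.0478 0.321 ] [ 0.0049 -0.0034 -0.0068] [ 0.253   0.4739 -1.2518] 0.02324990947408811
```

View pics/wr5.png

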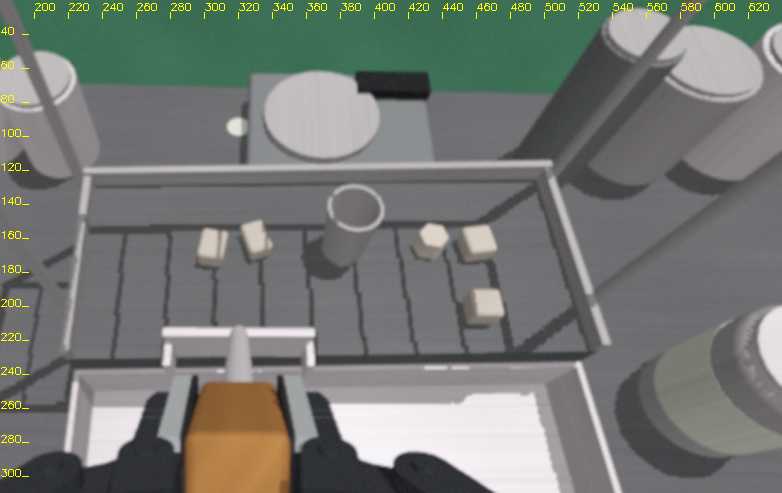

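```bash
python3 - <<'E'
from fk import *
import pickle
w,t,s,o=pickle.load(open("v5.pkl","rb"))
c=lambda x,y:(180+x/1.7-.3,20+y/1.7-.3)
def uv(P):
    d=P-E0;return np.round([d@UX,d@UY,P[2]],4)
for n,p,z in [("bladeL",c(163,332),.156),("bladeR",c(315,332),.156),
 ("l1 top",c(214,240),.098),("l2 top",c(254,238),.099),("l3top",c(433,238),.098),("l4top",c(478,242),.098),("l5top",c(484,303),.098),
 ("l2 back",c(262,222),.099),("cupbase",c(348,263),.08),("cup",c(356,208),.14),("edgeL",c(75,365),.08),("edgeR",c(598,353),.08),("backL",c(88,172),.098),("backR",c(550,163),.098)]:
    P=onz(w,p,z);print(n,P,uv(P))
from fk import Rz
P=o["tool_pos"]+Rz(.045).apply(OFF);print("edge model",uv(P))
E
```

```text
bladeL [0.5544 0.0997 0.156 ] [-0.0071  0.1232  0.156 ]
bladeR [0.5577 0.001  0.156 ] [-0.0082  0.0243  0.156 ]
l1 top [0.6619 0.075  0.098 ] [0.0993 0.0936 0.098 ]
l2 top [0.6644 0.0416 0.099 ] [0.1002 0.0601 0.099 ]
l3top [ 0.6698 -0.108   0.098 ] [ 0.0989 -0.0896  0.098 ]
l4top [ 0.6671 -0.1448  0.098 ] [ 0.0945 -0.1262  0.098 ]
l5top [ 0.6107 -0.1406  0.098 ] [ 0.0384 -0.1195  0.098 ]
l2 back [0.6805 0.0351 0.099 ] [0.116 0.053 0.099]
cupbase [ 0.6539 -0.0397  0.08  ] [ 0.086  -0.0206  0.08  ]
cup [ 0.6678 -0.0354  0.14  ] [ 0.1001 -0.0169  0.14  ]
edgeL [0.5547 0.1792 0.08  ] [-0.0032  0.2026  0.08  ]
edgeR [ 0.5787 -0.2318  0.08  ] [ 0.0023 -0.2091  0.08  ]
backL [0.7296 0.1917 0.098 ] [0.1721 0.2071 0.098 ]
backR [ 0.7526 -0.2223  0.098 ] [ 0.1764 -0.2074  0.098 ]
edge model [-0.0065  0.0733  0.1161]
```

```bash
sed -i 's/^PS=.045/PS=.05/' fk.py; python3 - <<'E'
from fk import *
plan(tcp_for(.132,.077,.032),ROT(.05),n=10)
E
```

```text
10 rows
-.01 -.39 0.39 0 0 -.01; -.01 -.39 0.39 0 0 -.01; -.01 -.39 0.39 0 0 -.01; -.01 -.39 0.39 0 0 -.01; -.01 -.39 0.39 0 0 -.01; -.01 -.39 0.39 0 0 -.01; -.01 -.39 0.39 0 0 -.01; -.01 -.39 0.39 0 0 -.01; -.01 -.39 0.39 0 0 -.01; -.01 -.39 0.39 0 0 -.01
```

Emit:
step_arm(increments="-.01 -.39 0.39 0 0 -.01; -.01 -.39 0.39 0 0 -.01; -.01 -.39 0.39 0 0 -.01; -.01 -.39 0.39 0 0 -.01; 0 0 0 0 0 0")

```text
t: 9.33
tool_pos: [0.5247, 0.0521, 0.3164]
tool_rot: [-1.827, 1.747, -0.671]
contact_force: [-0.5, 0.5, -1.8]
opening: 0.0231
```

```bash
cat > st.py <<'E'
from fk import *
o=ctrl.get_obs();Rr=R.from_rotvec(o["tool_rot"])
yaw=(Rr*HOMER.inv()).as_rotvec();P=o["tool_pos"]+(Rr*HOMER.inv()*Rz(-.027)).apply(OFF);d=P-E0
print("t",round(o["t"],2),"u,v,h",d@UX,d@UY,d[2],"rot",yaw[:2],"yaw",yaw[2]-.027,"F",o["contact_force"],"op",round(o["opening"],4),"q2",o["q"][1])
E
python3 - <<'E'
from st import *
plan(tcp_for(.132,.077,.032),ROT(.05),n=7)
E
```

```text
t 9.33 u,v,h 0.0500279078922441 0.07661175464740205 0.035130630602316595 rot [-0.0009  0.0031] yaw 0.04692196603121407 F [-0.4764  0.508  -1.84  ] op 0.0231 q2 -0.7299028225924472
7 rows
0 -.33 0.33 0 0 0; 0 -.33 0.33 0 0 0; 0 -.33 0.33 0 0 0; 0 -.33 0.33 0 0 0; 0 -.33 0.33 0 0 0; 0 -.33 0.33 0 0 0; 0 -.33 0.33 0 0 0
```

Emit:
step_arm(increments="0 -.33 0.33 0 0 0; 0 -.33 0.33 0 0 0; 0 -.33 0.33 0 0 0; 0 -.33 0.33 0 0 0; 0 -.33 0.33 0 0 0; 0 -.33 0.33 0 0 0; 0 -.33 0.33 0 0 0; 0 0 0 0 0 0")

```text
t: 10.0
tool_pos: [0.6058, 0.0552, 0.3127]
tool_rot: [-1.826, 1.748, -0.672]
contact_force: [-0.9, 0.0, -1.4]
opening: 0.0234
```

```bash
python3 - <<'E'
from st import *
w=cam("wrist");s=cam("side");crop(w,240,120,440,300,4,"wr6.png");crop(s,230,120,380,260,5,"s6.png")
E
```

```text
t 10.0 u,v,h 0.1312947654002088 0.07549662968972021 0.031486106654724996 rot [-0.001   0.0024] yaw 0.04593688671952903 F [-0.888   0.0369 -1.3868] op 0.0234 q2 -0.4753344513506544
```

View pics/wr6.png

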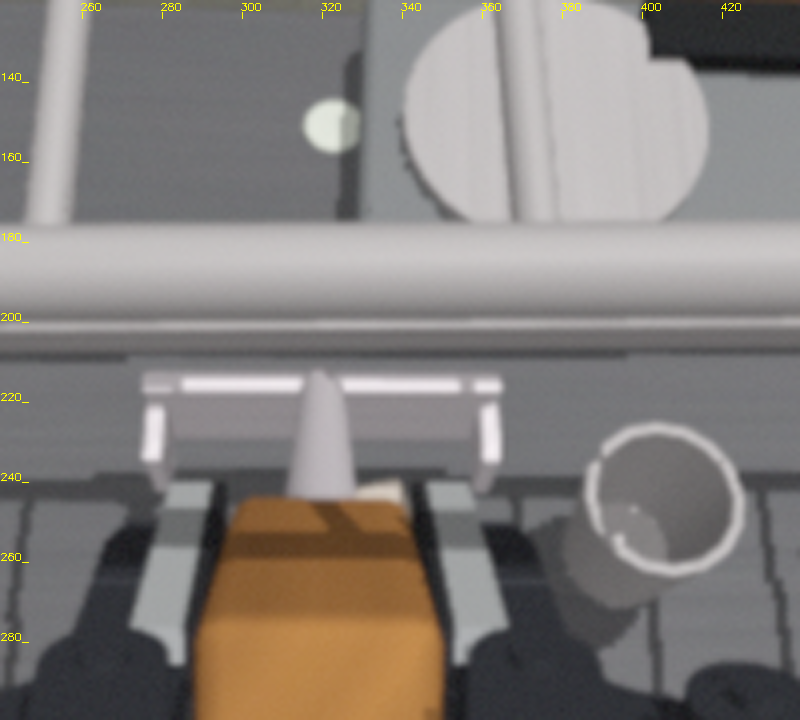

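View pics/s6.png

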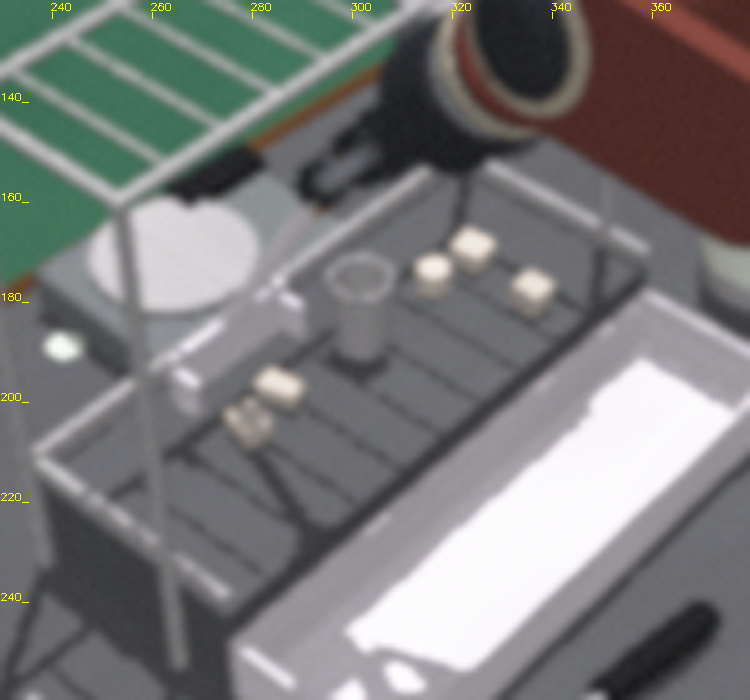

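Emit:
step_arm(increments="0 .16 .175 0 0 0; 0 .16 .175 0 0 0; 0 .16 .175 0 0 0; 0 .16 .175 0 0 0; 0 .14 .15 0 0 0; 0 0 0 0 0 0; 0 0 0 0 0 0")

```text
t: 10.68
tool_pos: [0.6048, 0.0539, 0.2835]
tool_rot: [-1.824, 1.75, -0.673]
contact_force: [0.1, 0.1, -1.3]
opening: 0.0238
```

```bash
python3 - <<'E'
from st import *
E
```

```text
t 10.68 u,v,h 0.13025174702419476 0.07411441144332845 0.002285143816573923 rot [-0.001   0.0022] yaw 0.043878363436865186 F [ 0.1082  0.135  -1.2966] op 0.0238 q2 -0.46290811407455984
```

Emit:
step_arm(increments="0 .027 .03 0 0 0; 0 0 0 0 0 0; 0 0 0 0 0 0")

```text
t: 10.93
tool_pos: [0.6051, 0.054, 0.2831]
tool_rot: [-1.824, 1.749, -0.673]
contact_force: [0.3, 0.9, -1.5]
opening: 0.0231
```

```bash
python3 - <<'E'
from st import *
w=cam("wrist");s=cam("side");crop(w,240,120,440,300,4,"wr7.png");crop(s,230,120,380,260,5,"s7.png")
plan(tcp_for(.02,.076,.0015),ROT(.05),n=12)
E
```

```text
t 10.93 u,v,h 0.1306579869586916 0.0741325049823334 0.0019498973004939552 rot [-0.0011  0.0015] yaw 0.04399879623329894 F [ 0.2947  0.9276 -1.5182] op 0.0231 q2 -0.46224558369632257
12 rows
0 0.28 -.25 0 0 0; 0 0.28 -.25 0 0 0; 0 0.28 -.25 0 0 0; 0 0.28 -.25 0 0 0; 0 0.28 -.25 0 0 0; 0 0.28 -.25 0 0 0; 0 0.28 -.25 0 0 0; 0 0.28 -.25 0 0 0; 0 0.28 -.25 0 0 0; 0 0.28 -.25 0 0 0; 0 0.28 -.25 0 0 0; 0 0.28 -.25 0 0 0
```

View pics/s7.png

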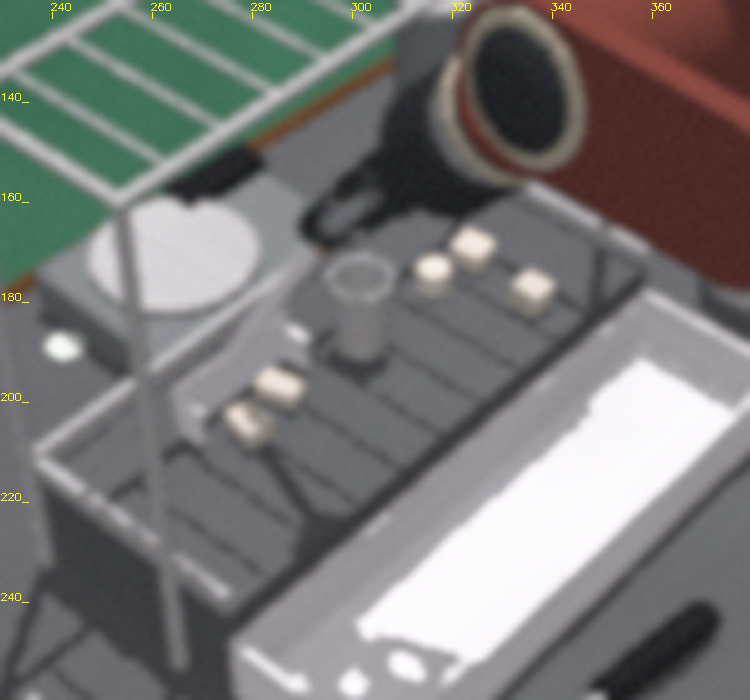

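Emit:
step_arm(increments="0 .1 -.09 0 0 0; 0 .15 -.134 0 0 0; 0 .15 -.134 0 0 0; 0 .15 -.134 0 0 0; 0 .15 -.134 0 0 0; 0 .15 -.134 0 0 0; 0 .15 -.134 0 0 0; 0 .15 -.134 0 0 0; 0 .15 -.134 0 0 0; 0 .15 -.134 0 0 0; 0 .15 -.134 0 0 0; 0 0 0 0 0 0")

```text
t: 12.03
tool_pos: [0.5507, 0.0518, 0.2826]
tool_rot: [-1.824, 1.749, -0.673]
contact_force: [0.2, 0.2, -0.9]
opening: 0.0234
```

```bash
python3 - <<'E'
from st import *
w=cam("wrist");crop(w,240,120,440,300,4,"wr8.png")
plan(tcp_for(-.015,.076,.0015),ROT(.05),n=14)
E
```

```text
t 12.03 u,v,h 0.07624973304583747 0.07462814309358519 0.0014706216875084027 rot [-0.0012  0.0015] yaw 0.04411380719887402 F [ 0.15    0.1655 -0.896 ] op 0.0234 q2 -0.6329350799668024
14 rows
0 0.19 -.18 0 0 0; 0 0.19 -.18 0 0 0; 0 0.19 -.18 0 0 0; 0 0.19 -.18 0 0 0; 0 0.19 -.18 0 0 0; 0 0.19 -.18 0 0 0; 0 0.19 -.18 0 0 0; 0 0.19 -.18 0 0 0; 0 0.19 -.18 0 0 0; 0 0.19 -.18 0 0 0; 0 0.19 -.18 0 0 0; 0 0.19 -.18 0 0 0
0 0.19 -.18 0 0 0; 0 0.19 -.18 0 0 0
```

View pics/wr8.png

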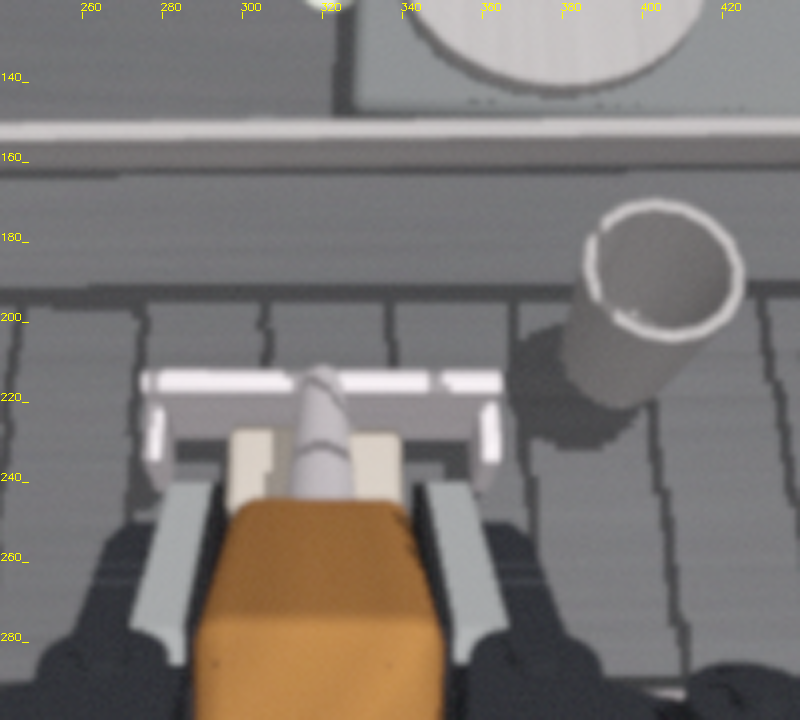

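Emit:
step_arm(increments="0 .15 -.136 0 0 0; 0 .15 -.136 0 0 0; 0 .15 -.136 0 0 0; 0 .15 -.136 0 0 0; 0 .15 -.136 0 0 0; 0 .15 -.136 0 0 0; 0 .15 -.136 0 0 0; 0 .15 -.136 0 0 0; 0 .15 -.136 0 0 0; 0 .15 -.136 0 0 0; 0 .15 -.136 0 0 0; 0 .15 -.136 0 0 0")

```text
t: 13.08
tool_pos: [0.4903, 0.0492, 0.2828]
tool_rot: [-1.824, 1.749, -0.673]
contact_force: [-0.0, 0.5, -1.2]
opening: 0.0233
```

```bash
python3 - <<'E'
from st import *
plan(tcp_for(-.016,.076,.0015),ROT(.05),n=6)
E
```

```text
t 13.08 u,v,h 0.015814884835845176 0.07508075113000591 0.0016508964718270486 rot [-0.0011  0.0012] yaw 0.04407395497857132 F [-0.0462  0.5081 -1.1538] op 0.0233 q2 -0.8498181896503761
6 rows
0 0.16 -.14 0 -.01 -.01; 0 0.16 -.14 0 -.01 -.01; 0 0.16 -.14 0 -.01 -.01; 0 0.16 -.14 0 -.01 -.01; 0 0.16 -.14 0 -.01 -.01; 0 0.16 -.14 0 -.01 -.01
```

Emit:
step_arm(increments="0 .15 -.136 0 0 0; 0 .15 -.136 0 0 0; 0 .15 -.136 0 0 0; 0 .15 -.136 0 0 0; 0 .15 -.136 0 0 0; 0 .13 -.118 0 0 0; 0 0 0 0 0 0; 0 0 0 0 0 0")

```text
t: 13.75
tool_pos: [0.461, 0.0479, 0.2829]
tool_rot: [-1.823, 1.749, -0.674]
contact_force: [-0.9, -0.3, -1.6]
opening: 0.0237
```

```bash
python3 - <<'E'
from st import *
w=cam("wrist");s=cam("side");cv2.imwrite("pics/wr9.png",w["pixels"][:,:,::-1]);crop(s,230,120,400,270,4.5,"s9.png")
E
```

```text
t 13.75 u,v,h -0.013376781828230514 0.07522671425249483 0.0018887503567707603 rot [-0.0012  0.0006] yaw 0.04394239181419325 F [-0.9027 -0.2705 -1.5763] op 0.0237 q2 -0.9679097358808872
```

View pics/wr9.png

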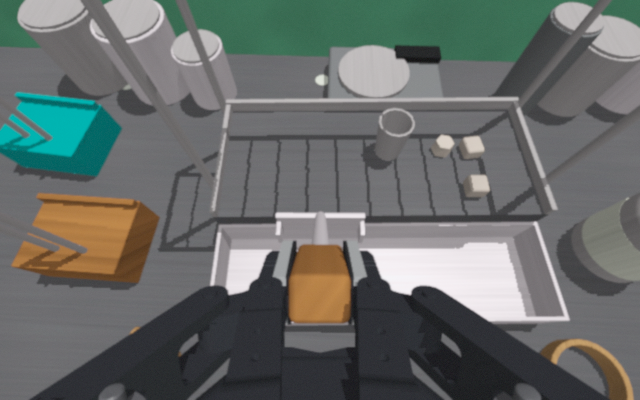

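View pics/s9.png

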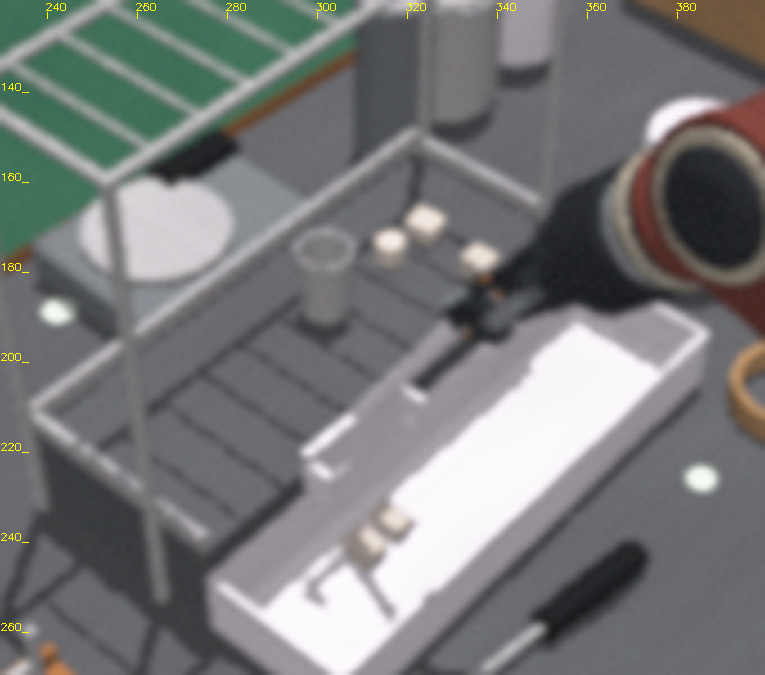

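```bash
python3 - <<'E'
from st import *
w=cam("wrist")
def uv(P):
    d=P-E0;return np.round([d@UX,d@UY],4)
m=cv2.inRange(w["pixels"],(165,155,135),(255,255,255));m[:,:425]=0;m[:,500:]=0;m[:130]=0;m[200:]=0
n,l,st,ce=cv2.connectedComponentsWithStats(m)
for i in range(1,n):
    if st[i,4]>30:print(st[i],ce[i],uv(onz(w,ce[i],.097)))
    if st[i,4]>30:
        b=st[i];print([uv(onz(w,p,.097)) for p in((b[0],b[1]),(b[0]+b[2],b[1]),(b[0],b[1]+b[3]),(b[0]+b[2],b[1]+b[3]))])
print("bladetop",uv(onz(w,(276,214),.122)),uv(onz(w,(365,214),.122)))
plan(tcp_for(-.013,.076,.035),ROT(.05),n=4)
plan(tcp_for(-.013,-.11,.035),ROT(.05),n=12,P0=tcp_for(-.013,.076,.035),R0=R.from_matrix(ROT(.05)))
E
```

```text
t 13.85 u,v,h -0.013392865930618432 0.07526060257296688 0.001612580164547392 rot [-0.0011  0.0014] yaw 0.043966017044612504 F [-0.0139  0.9223 -1.2732] op 0.0231 q2 -0.9667541539345653
[437 135  17  14 184] [445.1359 141.5761] [ 0.1013 -0.0921]
[array([ 0.1121, -0.0831]), array([ 0.1119, -0.1061]), array([ 0.0895, -0.0792]), array([ 0.0893, -0.1017])]
[464 136  20  17 262] [473.7824 143.8969] [ 0.0971 -0.1295]
[array([ 0.1101, -0.1192]), array([ 0.1098, -0.1461]), array([ 0.0828, -0.1135]), array([ 0.0826, -0.1397])]
[471 175  19  16 255] [479.9882 182.5451] [ 0.0387 -0.1243]
[array([ 0.0497, -0.1155]), array([ 0.0494, -0.1394]), array([ 0.027 , -0.1105]), array([ 0.0268, -0.1339])]
bladetop [-0.0121  0.1251] [-0.0129  0.0266]
4 rows
0 -.22 -.25 0 -.01 -.01; 0 -.22 -.25 0 -.01 -.01; 0 -.22 -.25 0 -.01 -.01; 0 -.22 -.25 0 -.01 -.01
12 rows
0.62 0 0 0 0 0; 0.62 0 0 0 0 0; 0.62 0 0 0 0 0; 0.62 0 0 0 0 0; 0.62 0 0 0 0 0; 0.62 0 0 0 0 0; 0.62 0 0 0 0 0; 0.62 0 0 0 0 0; 0.62 0 0 0 0 0; 0.62 0 0 0 0 0; 0.62 0 0 0 0 0; 0.62 0 0 0 0 0
```

Emit:
step_arm(increments="0 -.23 -.26 0 0 0; 0 -.23 -.26 0 0 0; 0 -.23 -.26 0 0 0; 0 -.23 -.26 0 0 0; 0 0 0 0 0 0")

```text
t: 14.32
tool_pos: [0.4615, 0.0478, 0.3216]
tool_rot: [-1.821, 1.746, -0.678]
contact_force: [-0.3, 0.2, -1.0]
opening: 0.0232
```

Emit:
step_arm(increments="0.62 0 0 0 0 0; 0.62 0 0 0 0 0; 0.62 0 0 0 0 0; 0.62 0 0 0 0 0; 0.62 0 0 0 0 0; 0.62 0 0 0 0 0; 0.62 0 0 0 0 0; 0.62 0 0 0 0 0; 0.62 0 0 0 0 0; 0.62 0 0 0 0 0; 0.62 0 0 0 0 0; 0.62 0 0 0 0 0")

```text
t: 15.32
tool_pos: [0.4684, -0.139, 0.3174]
tool_rot: [-1.824, 1.75, -0.674]
contact_force: [0.3, -0.4, -1.8]
opening: 0.0233
```

```bash
python3 - <<'E'
from st import *
plan(tcp_for(.132,-.111,.033),ROT(.05),n=15)
E
```

```text
t 15.32 u,v,h -0.015465081453783822 -0.11202542691276074 0.03622336655861515 rot [-0.0019  0.0015] yaw 0.043607146279592 F [ 0.2746 -0.3854 -1.7592] op 0.0233 q2 -0.8108565161387826
15 rows
0 -.28 0.27 0 0 0; 0 -.28 0.27 0 0 0; 0 -.28 0.27 0 0 0; 0 -.28 0.27 0 0 0; 0 -.28 0.27 0 0 0; 0 -.28 0.27 0 0 0; 0 -.28 0.27 0 0 0; 0 -.28 0.27 0 0 0; 0 -.28 0.27 0 0 0; 0 -.28 0.27 0 0 0; 0 -.28 0.27 0 0 0; 0 -.28 0.27 0 0 0
0 -.28 0.27 0 0 0; 0 -.28 0.27 0 0 0; 0 -.28 0.27 0 0 0
```

Emit:
step_arm(increments="0 -.28 0.26 0 0 0; 0 -.29 0.26 0 0 0; 0 -.29 0.26 0 0 0; 0 -.29 0.26 0 0 0; 0 -.29 0.26 0 0 0; 0 -.29 0.26 0 0 0; 0 -.29 0.26 0 0 0; 0 -.29 0.26 0 0 0; 0 -.29 0.26 0 0 0; 0 -.29 0.26 0 0 0; 0 0 0 0 0 0")

```text
t: 16.23
tool_pos: [0.5665, -0.1338, 0.3174]
tool_rot: [-1.825, 1.749, -0.673]
contact_force: [0.3, 0.8, -1.1]
opening: 0.0231
```

```bash
python3 - <<'E'
from st import *
plan(tcp_for(.130,-.111,.032),ROT(.05),n=5)
E
```

```text
t 16.23 u,v,h 0.0826316847763542 -0.11139567907923928 0.036208073053407216 rot [-0.001  0.002] yaw 0.04475851625701091 F [ 0.2862  0.7526 -1.0546] op 0.0231 q2 -0.5253642878068969
5 rows
0 -.26 0.28 0 -.01 -.01; 0 -.25 0.28 0 -.01 -.01; 0 -.25 0.28 0 -.01 -.01; 0 -.25 0.28 0 -.01 -.01; 0 -.25 0.28 0 -.01 -.01
```

Emit:
step_arm(increments="0 -.25 0.28 0 0 0; 0 -.25 0.28 0 0 0; 0 -.25 0.28 0 0 0; 0 -.25 0.28 0 0 0; 0 -.25 0.28 0 0 0; 0 0 0 0 0 0; 0 0 0 0 0 0")

```text
t: 16.82
tool_pos: [0.6119, -0.1319, 0.3122]
tool_rot: [-1.825, 1.75, -0.672]
contact_force: [-0.7, 0.2, -2.6]
opening: 0.0228
```

```bash
python3 - <<'E'
from st import *
w=cam("wrist");s=cam("side");crop(w,200,120,440,300,3.3,"wr10.png");crop(s,270,120,390,220,6,"s10.png")
plan(tcp_for(.130,-.111,.002),ROT(.05),n=5)
E
```

```text
t 16.82 u,v,h 0.12800732259217062 -0.1117318590607169 0.03093174255904184 rot [-0.0009  0.0025] yaw 0.04448907028733895 F [-0.6512  0.196  -2.6235] op 0.0228 q2 -0.40062700446663707
5 rows
0 0.15 0.18 0 -.01 -.01; 0 0.15 0.18 0 -.01 -.01; 0 0.15 0.18 0 -.01 -.01; 0 0.15 0.18 0 -.01 -.01; 0 0.15 0.18 0 -.01 -.01
```

View pics/wr10.png

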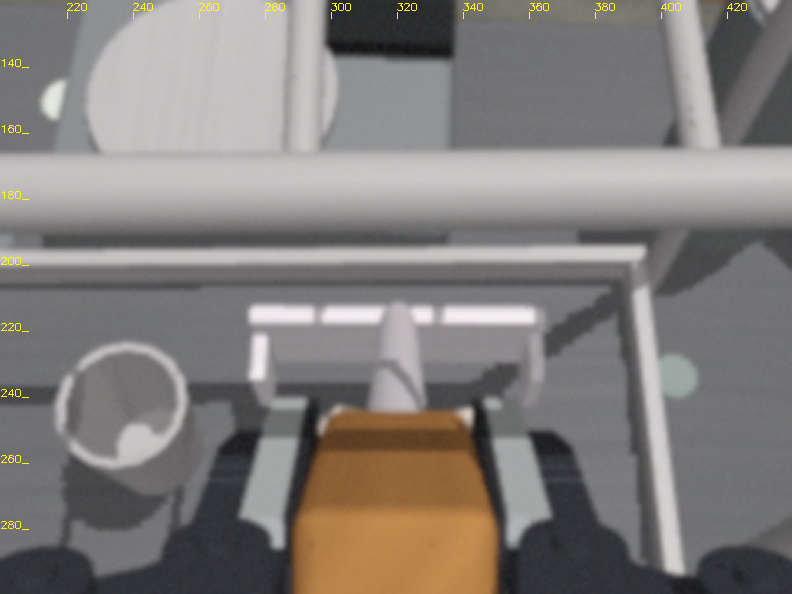

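View pics/s10.png

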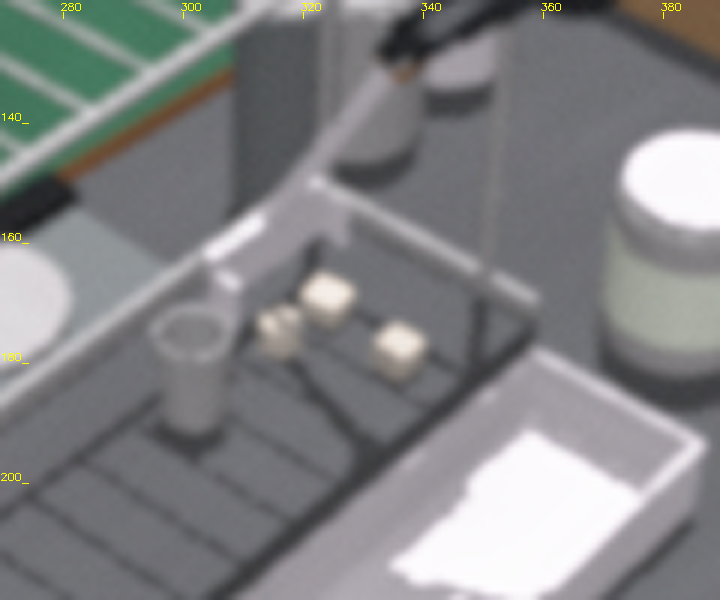

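Emit:
step_arm(increments="0 .155 .175 0 0 0; 0 .155 .175 0 0 0; 0 .155 .175 0 0 0; 0 .155 .175 0 0 0; 0 .155 .175 0 0 0; 0 0 0 0 0 0; 0 0 0 0 0 0")

```text
t: 17.5
tool_pos: [0.6124, -0.1318, 0.2827]
tool_rot: [-1.824, 1.75, -0.672]
contact_force: [-0.4, 0.7, -0.7]
opening: 0.0233
```

```bash
python3 - <<'E'
from st import *
w=cam("wrist");crop(w,200,120,440,300,3.3,"wr11.png")
plan(tcp_for(.070,-.111,.0015),ROT(.05),n=11)
E
```

```text
t 17.5 u,v,h 0.12851291381409652 -0.11170749660553463 0.0014786119293758587 rot [-0.0007  0.0022] yaw 0.04402832415929238 F [-0.3924  0.7184 -0.7293] op 0.0233 q2 -0.3824070277945348
11 rows
0 0.16 -.14 0 -0 0; 0 0.16 -.14 0 -0 0; 0 0.16 -.14 0 -0 0; 0 0.16 -.14 0 -0 0; 0 0.16 -.14 0 -0 0; 0 0.16 -.14 0 -0 0; 0 0.16 -.14 0 -0 0; 0 0.16 -.14 0 -0 0; 0 0.16 -.14 0 -0 0; 0 0.16 -.14 0 -0 0; 0 0.16 -.14 0 -0 0
```

View pics/wr11.png

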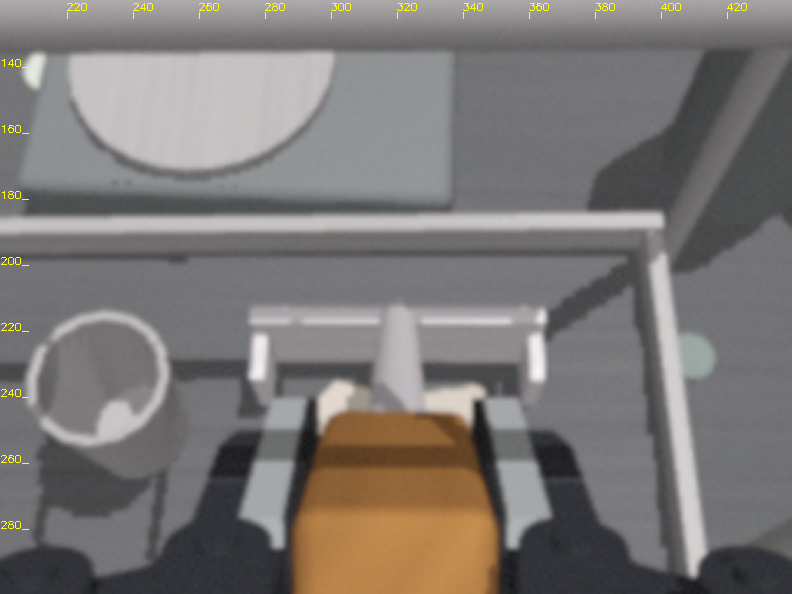

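Emit:
step_arm(increments="0 .1 -.09 0 0 0; 0 .15 -.136 0 0 0; 0 .15 -.136 0 0 0; 0 .15 -.136 0 0 0; 0 .15 -.136 0 0 0; 0 .15 -.136 0 0 0; 0 .15 -.136 0 0 0; 0 .15 -.136 0 0 0; 0 .15 -.136 0 0 0; 0 .15 -.136 0 0 0; 0 .15 -.136 0 0 0; 0 .15 -.136 0 0 0")

```text
t: 18.55
tool_pos: [0.5531, -0.1344, 0.2834]
tool_rot: [-1.824, 1.749, -0.673]
contact_force: [-0.0, 0.2, -1.5]
opening: 0.0234
```

```bash
python3 - <<'E'
from st import *
w=cam("wrist");crop(w,200,120,440,300,3.3,"wr12.png")
plan(tcp_for(.01,-.111,.0015),ROT(.05),n=12)
E
```

```text
t 18.55 u,v,h 0.06933127553084419 -0.11138190274114619 0.002271868073016284 rot [-0.0012  0.0013] yaw 0.04402912810354419 F [-0.0274  0.2133 -1.457 ] op 0.0234 q2 -0.5474157975356678
12 rows
0 0.15 -.13 0 -0 0; 0 0.15 -.13 0 -0 0; 0 0.15 -.13 0 -0 0; 0 0.15 -.13 0 -0 0; 0 0.15 -.13 0 -0 0; 0 0.15 -.13 0 -0 0; 0 0.15 -.13 0 -0 0; 0 0.15 -.13 0 -0 0; 0 0.15 -.13 0 -0 0; 0 0.15 -.13 0 -0 0; 0 0.15 -.13 0 -0 0; 0 0.15 -.13 0 -0 0
```

View pics/wr12.png

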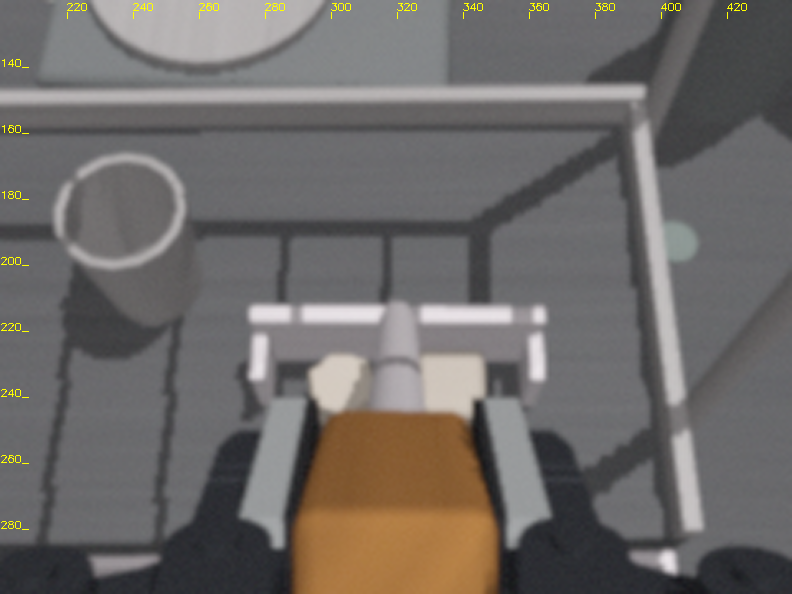

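Both rear lumps are against the blade; continue the pull.

Emit:
step_arm(increments="0 .15 -.134 0 0 0; 0 .15 -.134 0 0 0; 0 .15 -.134 0 0 0; 0 .15 -.134 0 0 0; 0 .15 -.134 0 0 0; 0 .15 -.134 0 0 0; 0 .15 -.134 0 0 0; 0 .15 -.134 0 0 0; 0 .15 -.134 0 0 0; 0 .15 -.134 0 0 0; 0 .15 -.134 0 0 0; 0 .15 -.134 0 0 0")

```text
t: 19.6
tool_pos: [0.4926, -0.1369, 0.2827]
tool_rot: [-1.824, 1.75, -0.673]
contact_force: [0.6, 0.9, -1.6]
opening: 0.0232
```

Emit:
step_arm(increments="0 .15 -.134 0 0 0; 0 .15 -.134 0 0 0; 0 .15 -.134 0 0 0; 0 .15 -.134 0 0 0; 0 .15 -.134 0 0 0; 0 .15 -.134 0 0 0; 0 0 0 0 0 0; 0 0 0 0 0 0")

```text
t: 20.27
tool_pos: [0.4629, -0.1383, 0.2829]
tool_rot: [-1.823, 1.75, -0.674]
contact_force: [0.6, 0.4, -1.8]
opening: 0.0233
```

```bash
python3 - <<'E'
from st import *
w=cam("wrist");s=cam("side");cv2.imwrite("pics/wr13.png",w["pixels"][:,:,::-1]);crop(s,230,120,400,270,4.5,"s13.png")
E
```

```text
t 20.27 u,v,h -0.020812938431723153 -0.11097901909224021 0.0017646879401504861 rot [-0.0015  0.001 ] yaw 0.04342493696228375 F [ 0.6421  0.3881 -1.8482] op 0.0233 q2 -0.8255868854010826
```

View pics/wr13.png

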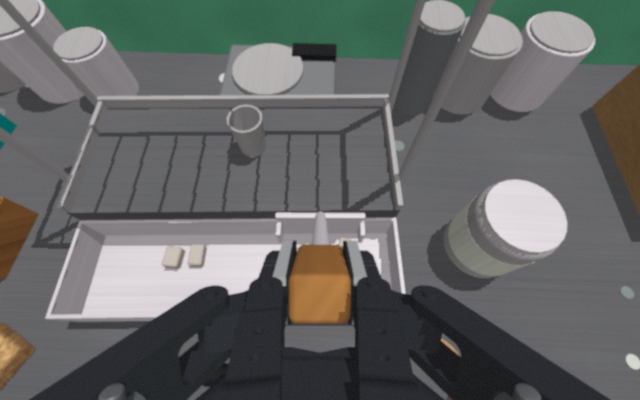

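View pics/s13.png

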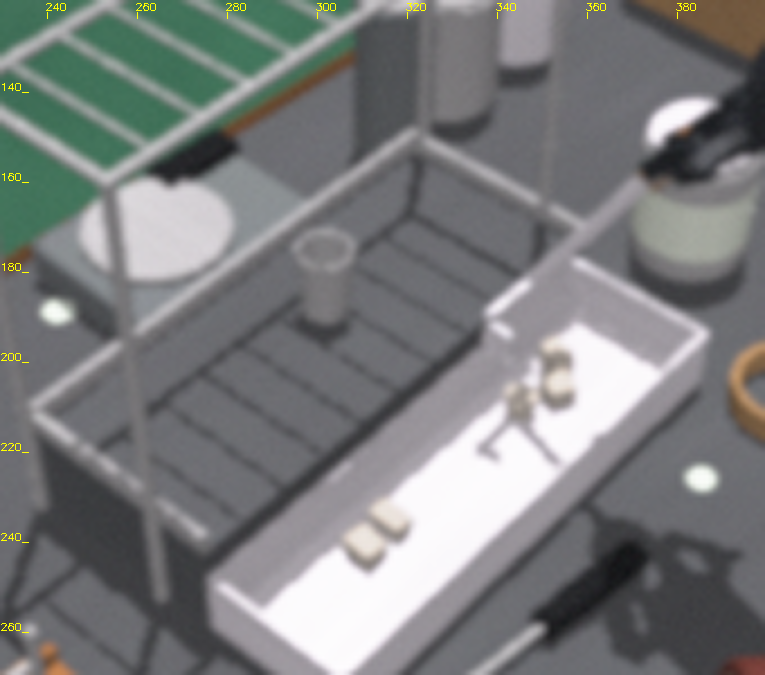

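```bash
cat > home.py <<'E'
from st import *
HP=np.array([.4801,.3674,.2618]);HR=R.from_rotvec([-1.7688,1.8208,-.7014])
E
python3 - <<'E'
from home import *
q=o["q"]
A=np.array([.463,-.138,.43])
for P,M in((A,Rr.as_matrix()),((A+HP+[0,0,.165])/2*[1,1,1],ROT(.01)),(HP+[0,0,.165],HR.as_matrix())):
    q,e=ik(P,M,q);print(q,e)
plan(A,None,n=7)
plan(HP+[0,0,.165],HR.as_matrix(),P0=A,R0=Rr)
E
```

```text
t 20.37 u,v,h -0.020650873792873583 -0.1106927525381318 0.0016660488760089492 rot [-0.0011  0.0013] yaw 0.04397633090137269 F [ 0.0723  0.3045 -1.0698] op 0.0228 q2 -0.8246462412274267
[-0.7278 -0.8002  2.0492  0.5008  1.3465  0.8273] 5.980943462713384e-09
[ 0.1326 -0.821   2.0625 -0.0891  1.1676  1.6998] 3.4402480864059724e-13
[ 0.7478 -0.3584  1.7791 -0.5289  1.1986  2.4097] 5.304481953682938e-09
7 rows
0 -.56 -.62 0 0 0; 0 -.56 -.62 0 0 0; 0 -.56 -.62 0 0 0; 0 -.56 -.62 0 0 0; 0 -.56 -.62 0 0 0; 0 -.56 -.62 0 0 0; 0 -.56 -.62 0 0 0
22 rows
-.92 -.05 0.05 0 0.02 0.02; -.92 -.04 0.05 0 0.02 0.02; -.92 -.04 0.05 0 0.02 0.02; -.92 -.04 0.05 0 0.02 0.02; -.92 -.04 0.04 0 0.02 0.02; -.92 -.04 0.04 0 0.02 0.02; -.92 -.03 0.04 0 0.02 0.02; -.92 -.03 0.04 0 0.02 0.02; -.92 -.03 0.04 0 0.02 0.02; -.92 -.03 0.03 0 0.02 0.02; -.92 -.03 0.03 0 0.02 0.02; -.92 -.02 0.03 0 0.02 0.02
-.92 -.02 0.03 0 0.02 0.02; -.92 -.02 0.03 0 0.02 0.02; -.92 -.02 0.02 0 0.02 0.02; -.92 -.01 0.02 0 0.02 0.02; -.92 -.01 0.02 0 0.02 0.02; -.92 -.01 0.02 0 0.02 0.02; -.92 -.01 0.02 0 0.02 0.02; -.92 -.01 0.01 0 0.02 0.02; -.92 0 0.01 0 0.02 0.02; -.92 0 0.01 0 0.02 0.02
```

Emit:
step_arm(increments="0 -.56 -.62 0 0 0; 0 -.56 -.62 0 0 0; 0 -.56 -.62 0 0 0; 0 -.56 -.62 0 0 0; 0 -.56 -.62 0 0 0; 0 -.56 -.62 0 0 0; 0 -.56 -.62 0 0 0")

```text
t: 20.95
tool_pos: [0.463, -0.1382, 0.4299]
tool_rot: [-1.824, 1.749, -0.673]
contact_force: [0.6, -0.6, -1.2]
opening: 0.0234
```

Emit:
step_arm(increments="-.92 -.05 0.05 0 0.02 0.02; -.92 -.04 0.05 0 0.02 0.02; -.92 -.04 0.05 0 0.02 0.02; -.92 -.04 0.05 0 0.02 0.02; -.92 -.04 0.04 0 0.02 0.02; -.92 -.04 0.04 0 0.02 0.02; -.92 -.03 0.04 0 0.02 0.02; -.92 -.03 0.04 0 0.02 0.02; -.92 -.03 0.04 0 0.02 0.02; -.92 -.03 0.03 0 0.02 0.02; -.92 -.03 0.03 0 0.02 0.02; -.92 -.02 0.03 0 0.02 0.02")

```text
t: 21.95
tool_pos: [0.4713, 0.1399, 0.427]
tool_rot: [-1.799, 1.783, -0.687]
contact_force: [-0.1, -0.9, -1.3]
opening: 0.0232
```

Emit:
step_arm(increments="-.92 -.02 0.03 0 0.02 0.02; -.92 -.02 0.03 0 0.02 0.02; -.92 -.02 0.02 0 0.02 0.02; -.92 -.01 0.02 0 0.02 0.02; -.92 -.01 0.02 0 0.02 0.02; -.92 -.01 0.02 0 0.02 0.02; -.92 -.01 0.02 0 0.02 0.02; -.9 -.01 0.01 0 0.02 0.02; -.7 0 0.01 0 0.02 0.02; -.5 0 0.01 0 0.02 0.02; 0 0 0 0 0 0")

```text
t: 22.87
tool_pos: [0.4771, 0.3543, 0.4236]
tool_rot: [-1.782, 1.811, -0.697]
contact_force: [-0.6, -0.7, -1.5]
opening: 0.0233
```

```bash
python3 - <<'E'
from home import *
print(o["tool_pos"])
plan(HP+[0,0,.165],HR.as_matrix(),n=3)
E
```

```text
t 22.87 u,v,h 0.01699424270859562 0.3747954660865809 0.1422464524363204 rot [-0.0038  0.0045] yaw -0.014608462617322616 F [-0.5914 -0.6781 -1.536 ] op 0.0233 q2 -0.3917667604457913
[0.4771 0.3543 0.4236]
3 rows
-.17 -.06 -.01 0.01 0.02 0.04; -.17 -.06 -.01 0.01 0.02 0.04; -.17 -.06 -.01 0.01 0.02 0.04
```

Emit:
step_arm(increments="-.17 -.06 -.01 0.01 0.02 0.04; -.17 -.06 -.01 0.01 0.02 0.04; -.17 -.06 -.01 0.01 0.02 0.04; 0 0 0 0 0 0; 0 0 0 0 0 0; 0 0 0 0 0 0")

```text
t: 23.37
tool_pos: [0.4807, 0.3638, 0.4289]
tool_rot: [-1.763, 1.824, -0.705]
contact_force: [0.7, -0.2, -1.5]
opening: 0.0231
```

```bash
python3 - <<'E'
from home import *
print(o["tool_pos"]-HP,(Rr.inv()*HR).as_rotvec())
w=cam("wrist");cv2.imwrite("pics/wr14.png",w["pixels"][:,:,::-1])
plan(HP+[0,0,.165],HR.as_matrix(),n=2)
E
```

```text
t 23.37 u,v,h 0.022289685465258384 0.383202024020015 0.1479962099201459 rot [-0.0003 -0.0016] yaw -0.031554075931044964 F [ 0.66   -0.2311 -1.5137] op 0.0231 q2 -0.3639771632513987
[ 0.0006 -0.0036  0.1671] [-0.0027 -0.0026 -0.0043]
2 rows
-.07 0.04 0.02 -.01 -.01 -.02; -.07 0.04 0.02 -.01 -.01 -.02
```

View pics/wr14.png

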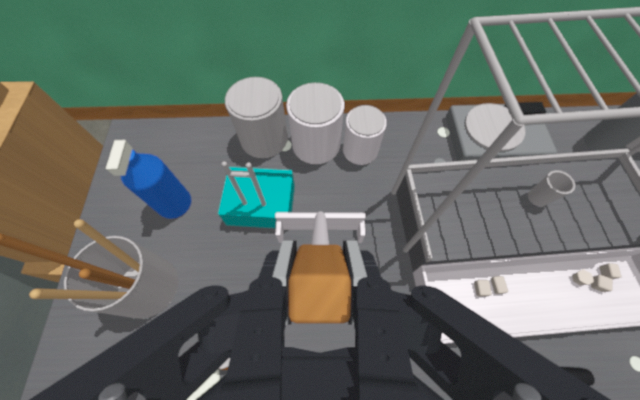

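Emit:
step_arm(increments="-.07 0.04 0.02 -.013 -.013 -.02; -.07 0.04 0.02 -.013 -.013 -.02; 0 0 0 0 0 0; 0 0 0 0 0 0; 0 0 0 0 0 0")

```text
t: 23.83
tool_pos: [0.48, 0.3677, 0.4266]
tool_rot: [-1.769, 1.82, -0.701]
contact_force: [1.3, 0.1, -1.1]
opening: 0.0236
```

```bash
python3 - <<'E'
from home import *
print(o["tool_pos"]-HP,(Rr.inv()*HR).as_rotvec())
plan(HP+[0,0,.06],HR.as_matrix(),n=8)
E
```

```text
t 23.83 u,v,h 0.021187758428119697 0.38741288097654425 0.14546973040991806 rot [-0.0014  0.0012] yaw -0.02627903593745109 F [ 1.2598  0.1139 -1.0753] op 0.0236 q2 -0.35814397164240425
[-0.0001  0.0003  0.1648] [0.     0.0001 0.0004]
8 rows
0 0.35 0.39 0 0 0; 0 0.35 0.39 0 0 0; 0 0.35 0.39 0 0 0; 0 0.35 0.39 0 0 0; 0 0.35 0.39 0 0 0; 0 0.35 0.39 0 0 0; 0 0.35 0.39 0 0 0; 0 0.35 0.39 0 0 0
```

Emit:
step_arm(increments="0 0.2 0.22 0 0 0; 0 0.35 0.39 0 0 0; 0 0.35 0.39 0 0 0; 0 0.35 0.39 0 0 0; 0 0.35 0.39 0 0 0; 0 0.35 0.39 0 0 0; 0 0.35 0.39 0 0 0; 0 0.35 0.39 0 0 0; 0 0 0 0 0 0; 0 0 0 0 0 0")

```text
t: 24.67
tool_pos: [0.4802, 0.3675, 0.3258]
tool_rot: [-1.771, 1.821, -0.702]
contact_force: [-0.1, -0.3, -1.5]
opening: 0.0232
```

```bash
python3 - <<'E'
from home import *
print(o["tool_pos"]-HP,(Rr.inv()*HR).as_rotvec())
w=cam("wrist");s=cam("side");crop(w,240,170,400,290,5,"wr15.png");crop(s,180,220,290,330,5,"s15.png")
plan(HP+[0,0,.015],HR.as_matrix(),n=8)
E
```

```text
t 24.67 u,v,h 0.021102302395057393 0.3869034418705222 0.04461526324659755 rot [-0.0029  0.0026] yaw -0.026274162157786125 F [-0.1395 -0.3087 -1.4975] op 0.0232 q2 -0.33348237308060125
[0.0001 0.0001 0.064 ] [ 0.0015 -0.0011  0.0014]
8 rows
0 0.18 0.19 0 0 0; 0 0.18 0.19 0 0 0; 0 0.18 0.19 0 0 0; 0 0.18 0.19 0 0 0; 0 0.18 0.19 0 0 0; 0 0.18 0.19 0 0 0; 0 0.18 0.19 0 0 0; 0 0.18 0.19 0 0 0
```

View pics/wr15.png

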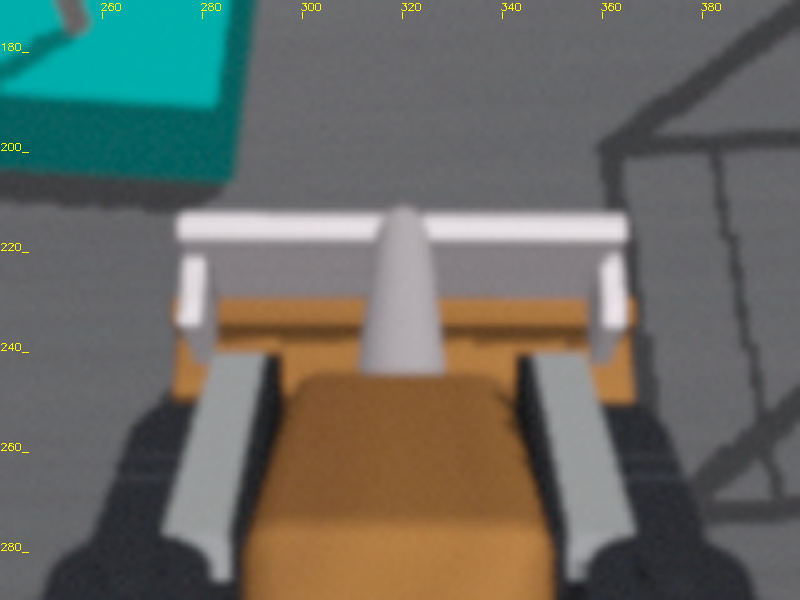

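View pics/s15.png

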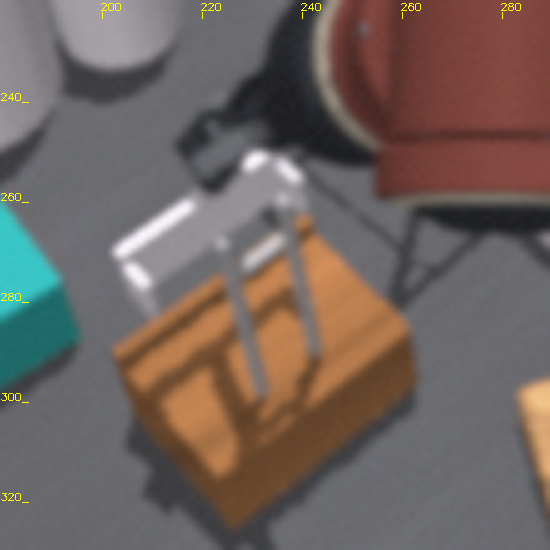

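Emit:
step_arm(increments="0 0.18 0.195 0 0 0; 0 0.18 0.195 0 0 0; 0 0.18 0.195 0 0 0; 0 0.18 0.195 0 0 0; 0 0.18 0.195 0 0 0; 0 0.18 0.195 0 0 0; 0 0.18 0.195 0 0 0; 0 0.18 0.195 0 0 0; 0 0 0 0 0 0; 0 0 0 0 0 0")

```text
t: 25.6
tool_pos: [0.4798, 0.3677, 0.2736]
tool_rot: [-1.77, 1.821, -0.702]
contact_force: [-1.1, -0.6, -1.4]
opening: 0.0231
```

```bash
python3 - <<'E'
from home import *
print(o["tool_pos"]-HP,(Rr.inv()*HR).as_rotvec())
plan(HP+[0,0,.001],HR.as_matrix(),n=7)
E
```

```text
t 25.6 u,v,h 0.02087295744383674 0.38723694034860134 -0.007616395506160681 rot [-0.0022  0.0019] yaw -0.026280236432058755 F [-1.1315 -0.5579 -1.3748] op 0.0231 q2 -0.3026852880561792
[-0.0003  0.0003  0.0118] [ 0.0008 -0.0005  0.0009]
7 rows
0 0.04 0.05 0 0 0; 0 0.04 0.05 0 0 0; 0 0.04 0.05 0 0 0; 0 0.04 0.05 0 0 0; 0 0.04 0.05 0 0 0; 0 0.04 0.05 0 0 0; 0 0.04 0.05 0 0 0
```

Emit:
step_arm(increments="0 0.04 0.046 0 0 0; 0 0.04 0.046 0 0 0; 0 0.04 0.046 0 0 0; 0 0.04 0.046 0 0 0; 0 0.04 0.046 0 0 0; 0 0.04 0.046 0 0 0; 0 0.04 0.046 0 0 0; 0 0 0 0 0 0; 0 0 0 0 0 0; 0 0 0 0 0 0")

```text
t: 26.43
tool_pos: [0.4802, 0.3679, 0.2638]
tool_rot: [-1.769, 1.82, -0.701]
contact_force: [1.0, 0.0, -1.4]
opening: 0.023
```

```bash
python3 - <<'E'
from home import *
print(o["tool_pos"]-HP,(Rr.inv()*HR).as_rotvec())
w=cam("wrist");s=cam("side");crop(w,240,170,400,290,5,"wr16.png");crop(s,190,230,280,330,6,"s16.png")
E
```

```text
t 26.43 u,v,h 0.021492739389147017 0.38762040572768885 -0.0172688536571146 rot [-0.0012  0.001 ] yaw -0.026300976438589755 F [ 0.9791  0.04   -1.3684] op 0.023 q2 -0.2946690416344969
[0.0001 0.0005 0.002 ] [-0.0001  0.0002  0.0002]
```

View pics/wr16.png

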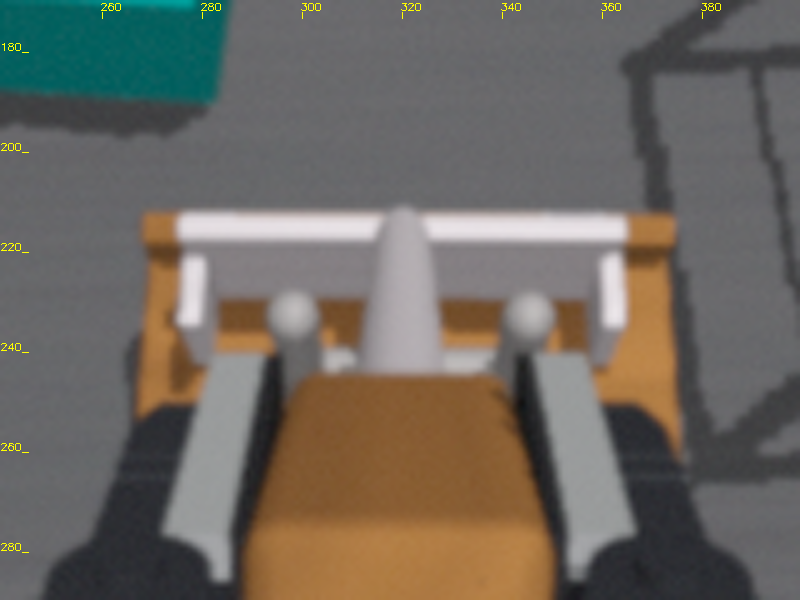

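View pics/s16.png

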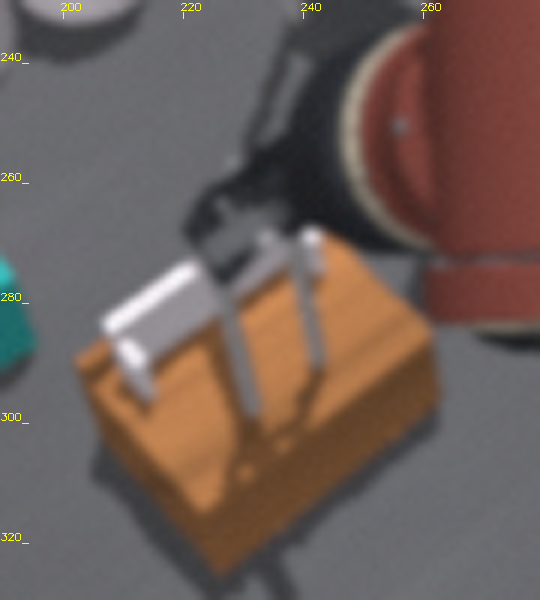

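Emit:
step_arm(increments="0.005 0.027 0.03 0 0 0; 0.005 0.027 0.03 0 0 0; 0.01 0 0 0 0 0; 0 0 0 0 0 0; 0 0 0 0 0 0")

```text
t: 26.95
tool_pos: [0.4802, 0.3674, 0.2618]
tool_rot: [-1.769, 1.82, -0.701]
contact_force: [-0.1, 0.6, -1.6]
opening: 0.0228
```

```bash
python3 - <<'E'
from home import *
print(o["tool_pos"]-HP,(Rr.inv()*HR).as_rotvec())
E
```

```text
t 26.95 u,v,h 0.02147367381029733 0.3871527400260374 -0.01928895191704487 rot [-0.0011  0.001 ] yaw -0.026302603405356544 F [-0.1191  0.6268 -1.6427] op 0.0228 q2 -0.2941444339465167
[ 0.0001  0.     -0.    ] [-0.0001  0.0003  0.0002]
```

Emit:
step_arm(increments="0 0.02 0.022 0 0 0; 0 0 0 0 0 0; 0 0 0 0 0 0")

```text
t: 27.2
tool_pos: [0.4804, 0.3675, 0.2617]
tool_rot: [-1.768, 1.82, -0.702]
contact_force: [-0.9, 0.5, 1.2]
opening: 0.0231
```

Emit:
step_arm(increments="0 0.02 0.022 0 0 0; 0 0 0 0 0 0; 0 0 0 0 0 0")

```text
t: 27.45
tool_pos: [0.4806, 0.3677, 0.2616]
tool_rot: [-1.768, 1.819, -0.702]
contact_force: [-2.6, -0.8, 5.2]
opening: 0.0229
```

Emit:
step_arm(increments="0 -0.022 -0.024 0 0 0; 0 0 0 0 0 0; 0 0 0 0 0 0")

```text
t: 27.7
tool_pos: [0.4804, 0.3676, 0.2615]
tool_rot: [-1.768, 1.82, -0.701]
contact_force: [-1.2, -0.1, 3.5]
opening: 0.0229
```

Emit:
step_arm(increments="0 0 0 0 0 0; 0 0 0 0 0 0; 0 0 0 0 0 0; 0 0 0 0 0 0; 0 0 0 0 0 0; 0 0 0 0 0 0; 0 0 0 0 0 0; 0 0 0 0 0 0; 0 0 0 0 0 0; 0 0 0 0 0 0; 0 0 0 0 0 0", fingers=1)

```text
t: 28.62
tool_pos: [0.4802, 0.3674, 0.2611]
tool_rot: [-1.769, 1.82, -0.701]
contact_force: [0.2, 0.5, -0.6]
opening: 0.0852
```

```bash
python3 - <<'E'
from home import *
w=cam("wrist");s=cam("side");cv2.imwrite("pics/wr17.png",w["pixels"][:,:,::-1]);crop(s,190,230,280,330,6,"s17.png")
M=Rr.as_matrix();plan(o["tool_pos"]-M[:,2]*.14,None,n=10)
E
```

```text
t 28.62 u,v,h 0.02143877914737083 0.38711451588106754 -0.019982648690139757 rot [-0.0012  0.0011] yaw -0.02630156431181895 F [ 0.199   0.5131 -0.569 ] op 0.0852 q2 -0.29361043306615126
10 rows
0 0 -.56 0 0 0; 0 0 -.56 0 0 0; 0 0 -.56 0 0 0; 0 0 -.56 0 0 0; 0 0 -.56 0 0 0; 0 0 -.56 0 0 0; 0 0 -.56 0 0 0; 0 0 -.56 0 0 0; 0 0 -.56 0 0 0; 0 0 -.56 0 0 0
```

View pics/wr17.png

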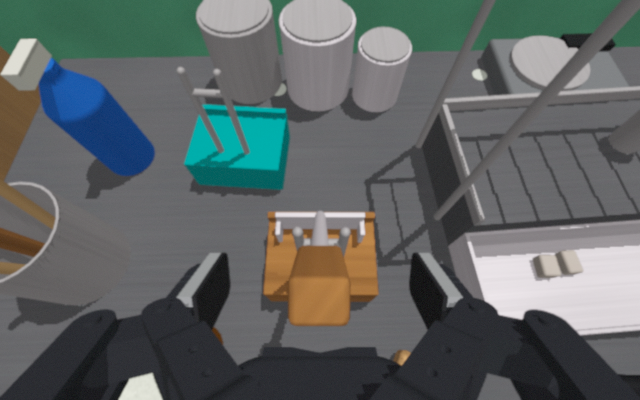

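Rake stands as before the grasp (grip at (320,290), blade at row 215, same as wr2). Withdraw along the tool axis.

Emit:
step_arm(increments="0 0 -.3 0 0 0; 0 0 -.56 0 0 0; 0 0 -.56 0 0 0; 0 0 -.56 0 0 0; 0 0 -.56 0 0 0; 0 0 -.56 0 0 0; 0 0 -.56 0 0 0; 0 0 -.56 0 0 0; 0 0 -.56 0 0 0; 0 0 0 0 0 0; 0 0 0 0 0 0")

```text
t: 29.63
tool_pos: [0.3998, 0.37, 0.3508]
tool_rot: [-1.768, 1.819, -0.7]
contact_force: [-0.4, 0.1, -0.3]
opening: 0.0855
```

```bash
python3 - <<'E'
from home import *
w=cam("wrist");t=cam("top");s=cam("side");crop(w,240,120,640,320,2,"wr18.png")
crop(t,190,90,430,260,3.3,"t18.png");crop(s,190,110,400,330,2.7,"s18.png")
# same measurement as before the grasp
m=cv2.inRange(cv2.cvtColor(w["pixels"],cv2.COLOR_RGB2HSV),(0,0,190),(180,40,255));m[:,:250]=0;m[:,400:]=0;m[:150]=0;m[260:]=0
ys,xs=np.where(m>0);print(xs.min(),xs.max(),ys.min(),ys.max())
print(onz(w,(xs.min(),ys.min()+2),.1),onz(w,(xs.max()+.5,ys.min()+2),.1))
E
```

```text
t 29.63 u,v,h -0.05848604031140659 0.3941270115401803 0.06985728020155306 rot [ 0.0005 -0.0003] yaw -0.025315057033702563 F [-0.3713  0.0869 -0.2841] op 0.0855 q2 -0.46305248270898647
287 353 187 202
[0.5687 0.4154 0.1   ] [0.5658 0.317  0.1   ]
```

View pics/wr18.png

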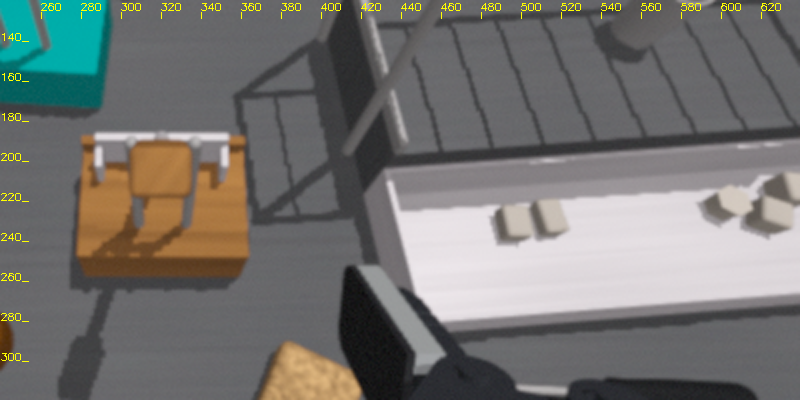

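View pics/t18.png

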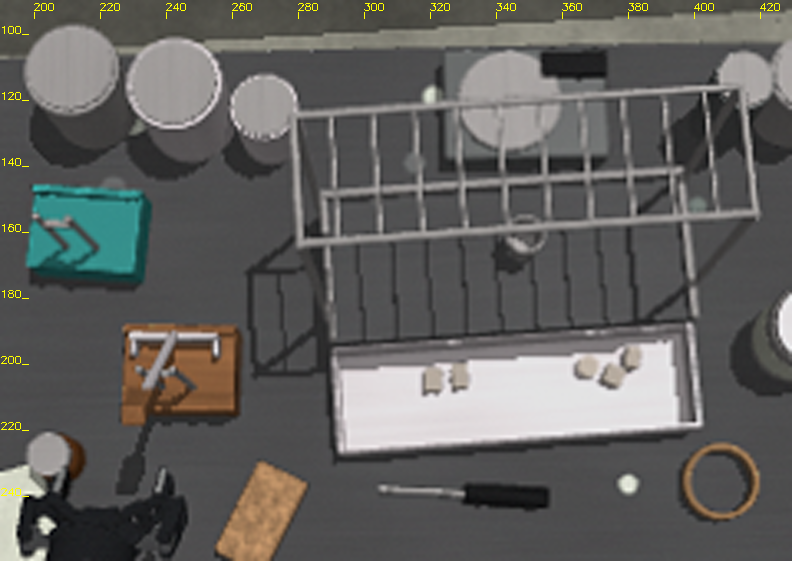

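View pics/s18.png

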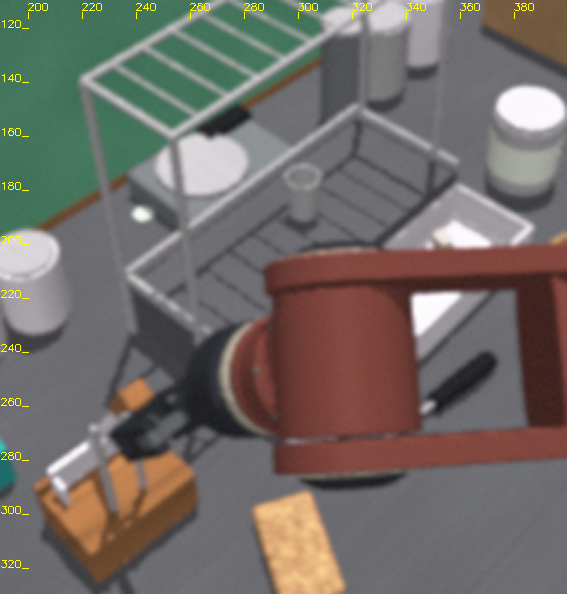

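```bash
python3 -c "
from station import ctrl
print(ctrl.finish_job())"
```

```text
the job is handed in; nothing more can be done
None
```

I took the rake from the brown rest, not the turquoise or yellow ones. I pulled two lumps and then three over the deck's front edge into the scrap tray, then stood the rake back in its rest and let go. The job was handed in at about 30 s of the 67 s allowed.

- **Lumps:** The last top view shows all five lumps lying in the tray and nothing left on the deck but the cup.
- **Rake:** It stands between the horns. Its blade measures within about 2–3 mm of where it stood at the start, which is close to the 2 mm calibration accuracy.
- **Other things:** The cup and the items visible in the last top view are where they were at the start.
- **Robot:** The gripper is open and clear of everything. The largest force I read was about 6 N, as the rake touched down in its rest.

None of the checks failed. The only disagreement was in measured positions, by a few millimetres between cameras.

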